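Sift ball buttons out of a dial-lid jar

TASK

While the jar still rests in its cradle, turn its dial lid to the largest opening; then lift the jar, tip and shake all four ball buttons into the wooden tray. Finally lay the empty jar on its side in the corner fence, pushed square and flush with its base against the short bar and one side against the long bar, and let go. Leave the other things on the table where they are.

Things in the scene. Friction and masses are not known exactly. Their poses are not given: they have to be found in the camera images.
- jar: clear plastic jar, 60 mm square, 103 mm long with its lid, walls 3 mm, about 0.2 kg. Origin: centre of the base's outside; z runs along the jar to the lid, x and y square to the sides. In the cradle z leans 34 degrees from vertical towards the cradle's -x, with the +x side up and the -x side on the ramp. The lid's pouring gap (40 mm wide) is along its -x edge: keep that side lowest when tipping.
- jar_middle (a point): point on the jar's axis 50 mm from the base, half way along its body
- dial (a joint): dial on the jar's lid; turns about the jar's z, growing counter-clockwise as seen looking at the lid from outside. Starts between 0.35 and 0.7 rad (small holes; buttons cannot pass); 1.9 rad, at its stop, is the largest opening (buttons pass). The disc is cut away opposite the long end of its grip bar. Friction 0.04 N m; it stays where left.
- dial_grip (a point): point on the dial's axis, 122 mm from the jar's base, half way up the steel grip bar (10 wide, 21 high; 26 mm long to one side of the axis, 8 to the other), which stands on the 58 mm disc, whose face is 106.5 mm from the jar's base. At joint value q the bar's long end points, in the jar's frame, q - 1.9 rad from x towards y: along +x (up the slope) when fully open.
- cradle: plywood ramp fixed to the table, 110 x 90 mm foot. Origin at the centre of its underside. It faces -x; the jar's base sits on its foot stop at (30, 0, 47) mm. The ramp lies under the jar's -x face; two side lips, 76 mm apart over all, stand 6 mm up beside the jar, so the jar lifts off square to the ramp or straight up. Yaw within 0.4 rad.
- tray: open wooden tray fixed to the table, outside 150 (x) x 170 (y) x 40 mm high, 6 mm walls and floor. Origin at the centre of its underside.
- fence: aluminium corner fence fixed to the table, two bars 22 mm high and 18 mm thick at right angles; its x axis runs along the long bar (220 mm), its y axis along the short bar. Origin: 80 mm in x and 50 mm in y from the inside corner, on the table.
- fence_corner (a point): inside corner of the fence at table height, same axes as the fence: the long bar's inner face is y = 0 and reaches to x = 192 mm, the short bar's inner face is x = 0 and reaches to y = 102 mm; the free table lies at x > 0, y > 0. The jar belongs here lying with its base on x = 0, a side face on y = 0, lid towards +x.
- thread_cone: white thread cone, 66 mm across, 125 mm high, origin under its centre; leave alone
- pattern_weight: dark steel pattern weight, 64 mm across, 48 mm high, origin under its centre; leave alone
- pen_pot: white pot 68 mm across and 70 mm high, with pens up to 115 mm; origin under its centre; leave alone
- shears: shears lying on the table, about 195 mm long and 90 mm wide, 15 mm high; origin near the middle; leave alone
- button0: brass ball button: 16 mm smooth ball that rolls freely (tiny shank stub only painted on); origin at the ball's centre. Starts loose in the bottom of the jar. 10 g.
- button1: brass ball button: 16 mm smooth ball that rolls freely (tiny shank stub only painted on); origin at the ball's centre. Starts loose in the bottom of the jar. 10 g.
- button2: brass ball button: 16 mm smooth ball that rolls freely (tiny shank stub only painted on); origin at the ball's centre. Starts loose in the bottom of the jar. 10 g.
- button3: brass ball button: 16 mm smooth ball that rolls freely (tiny shank stub only painted on); origin at the ball's centre. Starts loose in the bottom of the jar. 10 g.
Mind the look-alikes: they are no part of the job. What is shaped like the tray but black or pink is not meant.

How it is judged:
By the outcome, as a careful person would: the job done as asked, in the order asked, and still so for the second after the job is handed in, with the robot touching nothing.
It also fails if it takes over 72 s, if anything falls off the work surface, if the arm or the gripper's body presses on something with over 40 N, if the wrist force passes 120 N, or if a joint passes its speed limit or range.

ROBOT

A 6-joint arm with a two-finger parallel gripper is mounted at the origin on the work surface. World frame = base frame: x ahead of the robot, y to its left, z up, the work surface at z = 0. Lengths are in mm, angles in rad, forces in N, time in s.
With the tool pointing down it reaches from about 350 to 975 mm from the base axis. Payload 7.1 kg.
Tool frame: the origin (TCP) lies between the finger pads; the fingertips stand 8 mm ahead of it and the grasp point (between the pads) lies 11 mm behind it; x points along the fingers, y is the direction in which the jaws open and shut, and the axes are right-handed (so a half turn about x gives the same grasp; the last joint's range is limited). The gripper opens to 88 mm and grips with 3 to 60 N. Pads are 20 mm wide; open, the fingers measure 115 mm over their backs; the gripper's body (75 mm by 178 mm) begins 61 mm behind the grasp point.
Start: joints at [1.261, 0.423, 1.63, -0, 1.089, -0.019], TCP at [179.167, 598.752, 230.675] pointing down, gripper open.
Joint ranges: [-3, 3], [-0.9, 2.11], [0.09, 2.58], [-1.31, 4.45], [0.11, 2.69], [-2.54, 2.54]. Speed limits (rad/s): [2.39, 2.39, 3.01, 3.14, 3.14, 3.14].

INTERFACE

Orientations are given as a rotation vector (axis times angle).
In Python, from workcell import ctrl gives the robot as it stands.
- The arm moves only by the tool apply_moves, never from a script. Its argument "increments" is a list of rows, each an object with "gripper": the opening in per cent of the stroke, from 0 (shut) to 100 (fully open); "delta_pos": the shift along the tool's x, y, z in cm, a list of three; "dr": the turn, a rotation vector about the tool's x, y, z in rad, a list of three. In form: [{"gripper": gripper, "delta_pos": [dx, dy, dz], "dr": [ax, ay, az]}, ...]. A call has exactly 5 rows; each row shifts and turns the commanded pose from where the row before left it, along the tool's axes as they then stand; what a row does not reach is not made up. A row lasts 1/12 s, in which the tool goes at most 41.7 mm and 7.16 degrees, less where a joint would pass 70% of its speed; a pose out of reach is approached as far as the arm can. A call with a gripper value outside its range is refused whole. The fingers move at their own pace and stop on an object; the grip force is fixed at half the most. Time passes only in rows, so rows that do not move let the fingers close, or fill a call up. It gives the time, the measured TCP pose, the force and the opening at its end, in the units of the state.
- ctrl.get_obs(): the state, without advancing time (a new reading comes with each control period).
- ctrl.get_image(name): name is "scene" or "top"; returns a dict with "img" (420x560x3 uint8, red, green, blue), "range_z" (420x560 float32, mm along the optical axis (not along the pixel's ray), 0 where there is no reading), "mtx" (3x3 intrinsics, pixels), "rvec" (rotation vector, rad) and "tvec" (3), from world to camera coordinates, as OpenCV has them. Camera axes: x right, y down, z forward; pixel columns grow to the right and rows downward; lengths in mm; the calibration is good to about 2 mm. A picture is of the moment at which its call begins.
- ctrl.close_job(): hands the job in, once; it reports no verdict.
The state is a dict: "t": time; "qpos": joint angles; "qvel": joint speeds; "joint_torque": joint torques, N m; "ee_pos": TCP position; "orientation": TCP orientation; "ft_force": force on the tool from outside, world axes, zero at the start; "moment": the same for the moment, N m; "width": finger opening in mm.
Only numpy, scipy, OpenCV 4.12 (cv2) and the standard library are available. Lean on these libraries where they do the work, as an engineer would, in place of code of your own. Each camera call takes 0.05 s, during which the arm holds its last target. There are 200 camera calls.

## Working session

There is one attempt and no reset: what is moved stays moved. The work goes in short steps, Python scripts to look and compute and a tool call to move; the robot and the scene stay as the last step left them, time stands still between calls to the robot, and variables do not carry over. Pictures are saved under pics/ and viewed, about 8 in all and at most 12, crops included, and the job is handed in when it is done.

Besides the shell and the picture viewer there is one more tool, called after ">>>" as name([rows], argument=value, ...), one row to a line, values as JSON. apply_moves: Moves the arm, as the interface text tells. Its arguments: {"type":"object","properties":{"increments":{"type":"array","items":{"type":"object","properties":{"gripper":{"type":"number"},"delta_pos":{"type":"array","items":{"type":"number"}},"dr":{"type":"array","items":{"type":"number"}}}}}},"required":["increments"]}

```bash
mkdir -p pics; ls; python3 - <<'E'
from workcell import ctrl
import cv2,numpy as np
for n in("top","scene"):
    d=ctrl.get_image(n); cv2.imwrite(f"pics/{n}0.png",d["img"][...,::-1]); np.savez(f"{n}0.npz",**d)
    R=cv2.Rodrigues(d["rvec"])[0]; print(n,d["mtx"].round(1).tolist(),(-R.T@d["tvec"].ravel()).round(0),R.round(2).tolist())
o=ctrl.get_obs(); print(o)
E
```

```text
pics
top [[475.7, 0.0, 274.7], [0.0, 475.7, 217.7], [0.0, 0.0, 1.0]] [ 252.  -96. 1286.] [[0.0, -1.0, 0.0], [-0.98, -0.0, -0.2], [0.2, 0.0, -0.98]]
scene [[394.7, 0.0, 275.4], [0.0, 394.7, 201.8], [0.0, 0.0, 1.0]] [ 831. -523. 1023.] [[0.79, 0.62, -0.01], [0.53, -0.68, -0.51], [-0.32, 0.4, -0.86]]
{'t': 0.1, 'qpos': array([ 1.26099363e+00,  4.23782968e-01,  1.63054376e+00,  8.55920591e-06,
        1.08862449e+00, -1.89757275e-02]), 'qvel': array([ 0.00019138, -0.00041113, -0.00115483, -0.00117465, -0.00028032,
       -0.00012458]), 'joint_torque': array([-6.48153691e-04, -5.45619249e+01, -2.74324268e+01,  6.45733858e-02,
        1.88898045e-02, -4.77658216e-05]), 'ee_pos': array([179.03287876, 598.32598414, 229.99528056]), 'orientation': array([ 0.22722505,  1.55894547, -0.22933451]), 'ft_force': array([ 0.11916385, -0.50679919, -0.19930573]), 'moment': array([-0.02234944,  0.04080989, -0.00464551]), 'width': 87.68853229213053}
```

View pics/top0.png

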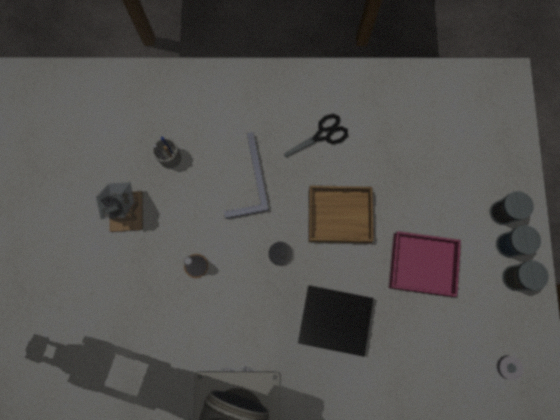

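View pics/scene0.png

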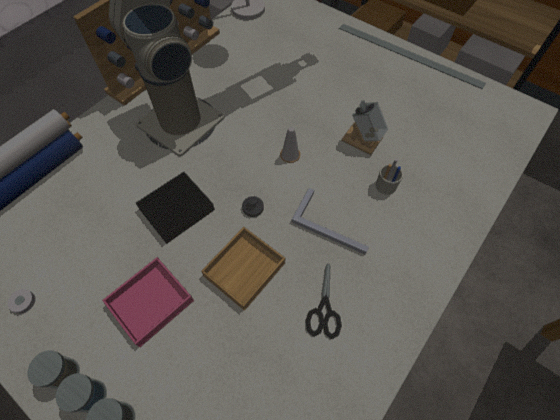

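Candidates for the tray: wooden at top (341,214), pink at (425,264) and black at (337,320). Wooden is the one meant. The jar and cradle are at top (120,205), the fence corner at (268,208). I'll confirm with enlarged crops.

```bash
cat > h.py <<'E'
import numpy as np,cv2
from scipy.spatial.transform import Rotation as Ro
def load(n): 
    d=dict(np.load(n)); d["R"]=cv2.Rodrigues(d["rvec"])[0]; d["t"]=d["tvec"].ravel(); return d
def cloud(d):
    v,u=np.mgrid[:420,:560]; z=d["range_z"]; K=d["mtx"]
    P=np.stack([(u-K[0,2])/K[0,0]*z,(v-K[1,2])/K[1,1]*z,z],-1)
    W=(P-d["t"])@d["R"]; W[z<=0]=np.nan; return W
def ray(d,u,v,h):
    r=np.array([(u-d["mtx"][0,2])/d["mtx"][0,0],(v-d["mtx"][1,2])/d["mtx"][1,1],1])@d["R"]; c=-d["R"].T@d["t"]
    return c+r*(h-c[2])/r[2]
def proj(d,p): 
    q=d["mtx"]@(d["R"]@np.asarray(p,float)+d["t"]); return q[:2]/q[2]
def take(n,f):
    from workcell import ctrl
    d=ctrl.get_image(n); np.savez(f,**d); return load(f)
def crop(d,u0,v0,w,h,s):
    i=d["img"][v0:v0+h,u0:u0+w,::-1]; i=cv2.resize(i,None,fx=s,fy=s,interpolation=cv2.INTER_CUBIC)
    return cv2.convertScaleAbs(i,alpha=1.8,beta=10)
E
python3 - <<'E'
from h import *
a,b=load("top0.npz"),load("scene0.npz")
L=crop(a,80,165,80,80,5); r=crop(b,330,85,80,80,5)
c=crop(a,210,120,200,150,4)
cv2.imwrite("pics/c1.png",np.vstack([np.hstack([L,r]),cv2.resize(crop(a,210,120,200,50+50,1),(400*2,400))])[:,:800][:800])
cv2.imwrite("pics/c1.png",np.hstack([L,r])); cv2.imwrite("pics/c2.png",c)
for n,d in(("top",a),("scene",b)):
    W=cloud(d); W=W.reshape(-1,3); 
    for nm,(x,y,R) in dict(jar=(0,0,0)).items(): pass
Wt=cloud(a)
for (u,v) in [(117,195),(110,205),(118,188),(126,212),(130,225),(135,200),(341,214),(268,208),(250,135),(228,214),(280,252),(200,265),(400,350)]: print((u,v),Wt[v,u].round(0))
E
```

```text
(117, 195) [539. 293. 149.]
(110, 205) [516. 311. 140.]
(118, 188) [568. 305. 109.]
(126, 212) [507. 284. 100.]
(130, 225) [490. 299.  10.]
(135, 200) [555. 284.  30.]
(341, 214) [ 523. -278.    7.]
(268, 208) [540. -77.   2.]
(250, 135) [745. -26.  25.]
(228, 214) [518.  31.  24.]
(280, 252) [ 412. -110.   49.]
(200, 265) [377.  98.  55.]
(400, 350) [ 162. -423.    2.]
```

View pics/c1.png

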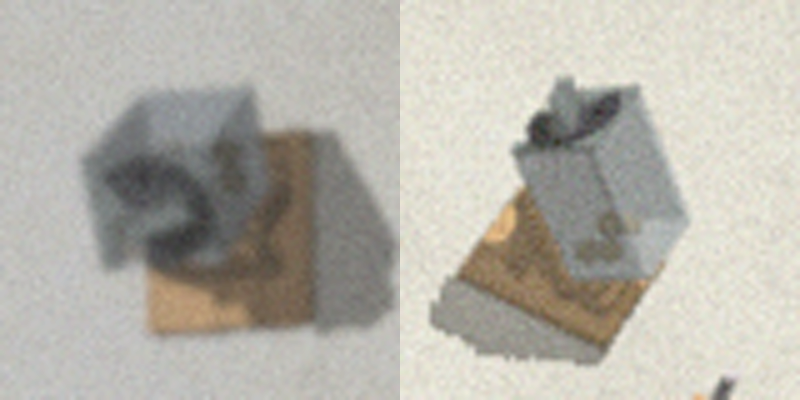

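View pics/c2.png

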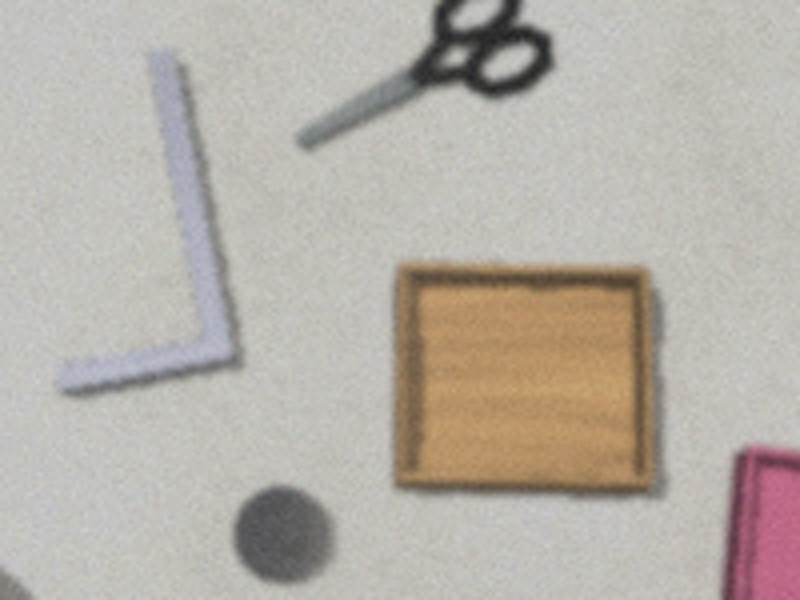

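```bash
python3 - <<'E'
from h import *
R=Ro.from_rotvec([0.22722505,1.55894547,-0.22933451]).as_matrix(); print("tool axes cols\n",R.round(3))
a,b=load("top0.npz"),load("scene0.npz")
def mask(d,lo,hi): return cv2.inRange(cv2.cvtColor(d["img"],cv2.COLOR_RGB2HSV),np.array(lo),np.array(hi))
for n,d in(("top",a),("scene",b)):
    W=cloud(d)
    # tray & wood
    m=mask(d,(8,70,40),(25,255,255)); 
    cs=sorted(cv2.findContours(m,cv2.RETR_EXTERNAL,cv2.CHAIN_APPROX_NONE)[0],key=cv2.contourArea)[-6:]
    for c in cs:
        x,y,w,h=cv2.boundingRect(c)
        if cv2.contourArea(c)<300: continue
        p=W[y+h//2,x+w//2]
        if not(300<p[0]<700) : continue
        is_tray=cv2.contourArea(c)>2000
        hh=40 if is_tray else 10
        g=np.array([ray(d,*q[0],hh)[:2] for q in c],np.float32)
        (cx,cy),(w_,h_),an=cv2.minAreaRect(g); print(n,"wood",(x,y,w,h),"ctr",round(cx),round(cy),"size",round(w_),round(h_),"ang",round(an,1))
    # fence lavender: by height 15..30 cloud in region
    s=(W[...,2]>13)&(W[...,2]<32)&(W[...,0]>450)&(W[...,0]<790)&(W[...,1]>-130)&(W[...,1]<90)
    P=W[s]; print(n,"fence pts",len(P),np.median(P[:,2]))
    mm=mask(d,(105,12,60),(150,120,255)); ys,xs=np.nonzero(mm)
    F=np.array([ray(d,x,y,22)[:2] for x,y in zip(xs,ys)])
    F=F[(F[:,0]>450)&(F[:,0]<790)&(F[:,1]>-130)&(F[:,1]<90)]; print("lav",len(F))
    for nm,Q in(("mask",F),):
        if len(Q)<50: continue
        # split long / short
        L=Q[Q[:,0]>590]; S=Q[(Q[:,1]>-45)&(Q[:,0]<575)]
        for q in(L,S):
            vx,vy,x0,y0=cv2.fitLine(q.astype(np.float32),cv2.DIST_HUBER,0,.01,.01).ravel(); print("  line dir ang",np.degrees(np.arctan2(vy,vx)).round(1),"pt",x0.round(1),y0.round(1),"width~",(np.std((q-[x0,y0])@[-vy,vx])*12**.5).round(1), q.min(0).round(), q.max(0).round())
    # jar depth
    s=(abs(W[...,0]-535)<80)&(abs(W[...,1]-290)<70)&(W[...,2]>60)
    P=W[s]; print(n,"jar pts",len(P),P.min(0).round(),P.max(0).round())
    np.save(n+"_jar.npy",P)
    # plane RANSAC
    rng=np.random.default_rng(0)
    Q=P.copy()
    for k in range(3):
        best=None
        for i in range(500):
            t=Q[rng.choice(len(Q),3,False)]; nn=np.cross(t[1]-t[0],t[2]-t[0]); l=np.linalg.norm(nn)
            if l<200: continue
            nn/=l; inl=abs((Q-t[0])@nn)<2.5
            if best is None or inl.sum()>best.sum(): best=inl
        if best is None: break
        q=Q[best]; c=q.mean(0); nn=np.linalg.svd(q-c)[2][2]; nn*=np.sign(nn[2]) or 1
        print("  plane",best.sum(),"n",nn.round(3),"c",c.round(1)); Q=Q[~best]
        if len(Q)<40: break
E
```

```text
tool axes cols
 [[-0.     0.287  0.958]
 [-0.001  0.958 -0.287]
 [-1.    -0.001 -0.   ]]
top wood (110, 192, 32, 39) ctr 529 314 size 105 85 ang 3.3
top wood (309, 186, 65, 57) ctr 517 -273 size 170 153 ang 89.3
top fence pts 803 23.083053178656332
lav 733
  line dir ang 11.5 pt 670.7 -41.5 width~ 16.8 [592. -63.] [755. -17.]
  line dir ang -79.2 pt 525.8 -2.5 width~ 19.1 [508. -45.] [541.  42.]
top jar pts 1127 [487. 275.  60.] [597. 349. 163.]
  plane 341 n [0.823 0.056 0.566] c [562.7 316.7 113.4]
  plane 264 n [ 0.073 -0.997  0.017] c [535.9 285.8 102.8]
  plane 245 n [-0.585  0.032  0.811] c [511.3 316.1 135.3]
scene wood (342, 123, 38, 31) ctr 532 309 size 108 88 ang 3.8
scene wood (202, 227, 83, 83) ctr 525 -277 size 174 157 ang 88.9
scene wood (350, 0, 210, 88) ctr 607 940 size 862 501 ang 37.6
scene fence pts 748 20.758358279063025
lav 527
  line dir ang 11.4 pt 673.7 -44.2 width~ 20.4 [590. -73.] [755. -21.]
  line dir ang -76.8 pt 529.4 -2.9 width~ 16.5 [515. -43.] [544.  38.]
scene jar pts 997 [488. 273.  60.] [597. 349. 159.]
  plane 370 n [0.823 0.04  0.567] c [565.1 315.5 107.5]
  plane 317 n [-0.061  0.998  0.004] c [537.  285.8 100.5]
  plane 91 n [-0.573  0.029  0.819] c [515.6 312.9 136.8]
```

The crops show the wooden tray at c2 (525,380), i.e. top (341,214). It matches the description, while the pink and black ones do not. The fence corner opens left and up. The jar leans towards world -x, with its lid at c1 (165,210). Depth planes from both views agree on the jar pose to about 2 mm. Next: the bar angle and the first move.

```bash
cat >> h.py <<'E'
import json
ya=.065; ex=np.array([np.cos(ya),np.sin(ya),0]); ey=np.array([-np.sin(ya),np.cos(ya),0]); ez=np.array([0,0,1.])
t34=np.radians(34)
J0=np.array([569.9,317.2,47.3]); Jz=-np.sin(t34)*ex+np.cos(t34)*ez; Jx=np.cos(t34)*ex+np.sin(t34)*ez; Jy=ey
JR=np.stack([Jx,Jy,Jz],1)
def cur():
    from workcell import ctrl
    o=ctrl.get_obs(); return o,Ro.from_rotvec(o["orientation"]).as_matrix(),np.array(o["ee_pos"])
def plan(R1,p1,g,R0=None,p0=None,n=None,mp=36,mr=.11):
    if R0 is None: o,R0,p0=cur(); print("t",round(o["t"],2),"q",o["qpos"].round(2),"w",round(o["width"],1),"F",o["ft_force"].round(1))
    w=Ro.from_matrix(R0.T@R1).as_rotvec(); d=p1-p0
    k=max(1,int(np.ceil(max(np.linalg.norm(d)/mp,np.linalg.norm(w)/mr)))) if n is None else n
    R=R0.copy(); p=p0.copy(); rows=[]
    for i in range(k):
        dp=R.T@((p1-p)/(k-i))/10; dr=Ro.from_matrix(R.T@R1).as_rotvec()/(k-i)
        dp=dp.round(2); dr=dr.round(3); rows.append((dp.tolist(),dr.tolist()))
        p=p+R@dp*10; R=R@Ro.from_rotvec(dr).as_matrix()
    print("dist",np.linalg.norm(d).round(1),"rot",w.round(3),"rows",k)
    for r in rows: print("P",r[0],"R",r[1],"g",g)
    return R,p
E
python3 - <<'E'
from h import *
P=np.vstack([np.load("top_jar.npy"),np.load("scene_jar.npy")])
Q=(P-J0)@JR
for i,nm in enumerate("xyz"): pass
s=(Q[:,2]>110)&(Q[:,2]<140)&(np.hypot(Q[:,0],Q[:,1])<45)
q=Q[s]; print(len(q)); print(q[np.argsort(q[:,2])][::6].round(0).tolist())
c=q[:,:2].mean(0); v=np.linalg.svd(q[:,:2]-c)[2][0]; print("c",c.round(1),"dir deg",np.degrees(np.arctan2(v[1],v[0])).round(1))
W=cloud(load("top0.npz"))
for nm,(u,v) in dict(pot=(167,152),cone=(197,263)).items():
    w=W[v-14:v+15,u-14:u+15].reshape(-1,3); w=w[w[:,2]>35]; print(nm,w.mean(0).round(),w.max(0).round())
E
```

```text
144
[[29.0, -5.0, 110.0], [12.0, -18.0, 111.0], [5.0, -24.0, 112.0], [9.0, -11.0, 113.0], [3.0, 7.0, 114.0], [9.0, -25.0, 116.0], [5.0, -26.0, 117.0], [6.0, -9.0, 119.0], [11.0, -16.0, 120.0], [7.0, -1.0, 121.0], [6.0, -23.0, 122.0], [10.0, -12.0, 124.0], [10.0, -17.0, 125.0], [-2.0, -2.0, 125.0], [3.0, -23.0, 126.0], [8.0, -19.0, 126.0], [4.0, -5.0, 127.0], [2.0, 3.0, 127.0], [1.0, -7.0, 127.0], [3.0, -22.0, 127.0], [9.0, -18.0, 128.0], [3.0, 7.0, 128.0], [7.0, -18.0, 129.0], [3.0, -6.0, 130.0]]
c [  6.4 -10.6] dir deg -81.4
pot [684. 200.  67.] [720. 232. 122.]
cone [376. 110.  87.] [401. 136. 130.]
```

```bash
cat >> h.py <<'E'
def dialpose(D,h,off=0):
    x=-Jz; y=np.sin(D)*Jx+np.cos(D)*Jy; return np.stack([x,y,np.cross(x,y)],1), J0+Jz*h
E
python3 - <<'E'
from h import *
R,p=dialpose(1.42,180); print(p)
R,p=plan(R,p,60); R2,p2=dialpose(1.42,120); plan(R2,p2,60,R,p,mp=13)
E
```

```text
[469.45783562 310.66204911 196.52676306]
t 0.1 q [ 1.26  0.42  1.63  0.    1.09 -0.02] w 87.7 F [ 0.1 -0.5 -0.2]
dist 410.1 rot [ 1.032 -0.392  0.483] rows 12
P [0.28, -1.6, 3.01] R [0.086, -0.033, 0.04] g 60
P [0.32, -1.35, 3.12] R [0.086, -0.033, 0.04] g 60
P [0.38, -1.09, 3.22] R [0.086, -0.033, 0.04] g 60
P [0.45, -0.83, 3.29] R [0.086, -0.032, 0.04] g 60
P [0.53, -0.56, 3.33] R [0.086, -0.033, 0.04] g 60
P [0.62, -0.3, 3.35] R [0.086, -0.032, 0.04] g 60
P [0.72, -0.04, 3.34] R [0.086, -0.032, 0.04] g 60
P [0.83, 0.22, 3.31] R [0.086, -0.033, 0.041] g 60
P [0.95, 0.46, 3.25] R [0.086, -0.032, 0.04] g 60
P [1.08, 0.7, 3.17] R [0.086, -0.033, 0.041] g 60
P [1.21, 0.92, 3.06] R [0.086, -0.032, 0.04] g 60
P [1.34, 1.12, 2.92] R [0.086, -0.033, 0.041] g 60
dist 60.0 rot [ 0.  0. -0.] rows 5
P [1.2, -0.0, 0.0] R [0.0, 0.0, -0.0] g 60
P [1.2, -0.0, 0.0] R [0.0, 0.0, -0.0] g 60
P [1.2, -0.0, 0.0] R [0.0, 0.0, -0.0] g 60
P [1.2, -0.0, 0.0] R [0.0, 0.0, -0.0] g 60
P [1.2, -0.0, 0.0] R [0.0, 0.0, -0.0] g 60
```

>>> apply_moves([
  {"gripper": 60,"delta_pos": [0.28,-1.6,3.01],"dr": [0.086,-0.033,0.04]},
  {"gripper": 60,"delta_pos": [0.32,-1.35,3.12],"dr": [0.086,-0.033,0.04]},
  {"gripper": 60,"delta_pos": [0.38,-1.09,3.22],"dr": [0.086,-0.033,0.04]},
  {"gripper": 60,"delta_pos": [0.45,-0.83,3.29],"dr": [0.086,-0.032,0.04]},
  {"gripper": 60,"delta_pos": [0.53,-0.56,3.33],"dr": [0.086,-0.033,0.04]},
])

```text
t: 0.52
ee_pos: [301.0, 477.4, 216.3]
orientation: [0.686, 1.298, -0.415]
ft_force: [1.5, 0.1, -0.1]
width: 57.9
```

>>> apply_moves([
  {"gripper": 60,"delta_pos": [0.62,-0.3,3.35],"dr": [0.086,-0.032,0.04]},
  {"gripper": 60,"delta_pos": [0.72,-0.04,3.34],"dr": [0.086,-0.032,0.04]},
  {"gripper": 60,"delta_pos": [0.83,0.22,3.31],"dr": [0.086,-0.033,0.041]},
  {"gripper": 60,"delta_pos": [0.95,0.46,3.25],"dr": [0.086,-0.032,0.04]},
  {"gripper": 60,"delta_pos": [1.08,0.7,3.17],"dr": [0.086,-0.033,0.041]},
])

```text
t: 0.93
ee_pos: [421.9, 357.6, 202.4]
orientation: [1.111, 0.982, -0.579]
ft_force: [0.7, 1.1, 0.5]
width: 52.5
```

>>> apply_moves([
  {"gripper": 60,"delta_pos": [1.21,0.92,3.06],"dr": [0.086,-0.032,0.04]},
  {"gripper": 60,"delta_pos": [1.34,1.12,2.92],"dr": [0.086,-0.033,0.041]},
  {"gripper": 60,"delta_pos": [0,0,0],"dr": [0,0,0]},
  {"gripper": 60,"delta_pos": [0,0,0],"dr": [0,0,0]},
  {"gripper": 60,"delta_pos": [0,0,0],"dr": [0,0,0]},
])

```text
t: 1.35
ee_pos: [468.8, 312.2, 197.0]
orientation: [1.263, 0.845, -0.636]
ft_force: [0.4, -0.2, 0.5]
width: 52.9
```

```bash
python3 - <<'E'
from h import *
R2,p2=dialpose(1.42,120); plan(R2,p2,60,mp=13)
o,R,p=cur(); print(p,R.round(3))
E
```

```text
t 1.35 q [ 0.76  0.27  2.12 -0.95  0.45  1.35] w 52.9 F [ 0.4 -0.2  0.5]
dist 60.8 rot [ 0.003 -0.002  0.001] rows 5
P [1.21, 0.0, 0.03] R [0.001, -0.0, 0.0] g 60
P [1.22, 0.0, 0.03] R [0.001, -0.001, 0.0] g 60
P [1.21, 0.0, 0.04] R [0.0, -0.0, 0.0] g 60
P [1.22, 0.0, 0.03] R [0.001, -0.001, 0.001] g 60
P [1.21, 0.0, 0.03] R [0.0, -0.0, 0.0] g 60
[468.77731026 312.16568349 197.01596818] [[ 0.557  0.808  0.192]
 [ 0.038  0.207 -0.978]
 [-0.83   0.552  0.084]]
```

>>> apply_moves([
  {"gripper": 60,"delta_pos": [1.2,0,0.03],"dr": [0.001,0,0]},
  {"gripper": 60,"delta_pos": [1.2,0,0.03],"dr": [0,0,0]},
  {"gripper": 60,"delta_pos": [1.2,0,0.03],"dr": [0.001,-0.001,0]},
  {"gripper": 60,"delta_pos": [1.2,0,0.03],"dr": [0,0,0]},
  {"gripper": 60,"delta_pos": [1.2,0,0.03],"dr": [0,0,0]},
])

```text
t: 1.77
ee_pos: [502.6, 314.2, 147.5]
orientation: [1.265, 0.844, -0.635]
ft_force: [0.7, 0.6, 0.3]
width: 52.7
```

```bash
python3 - <<'E'
from h import *
R2,p2=dialpose(1.42,119); plan(R2,p2,60,mp=13)
b=take("scene","scene1.npz"); a=take("top","top1.npz"); cv2.imwrite("pics/d1.png",np.hstack([crop(a,80,150,80,100,5),crop(b,330,65,80,100,5)]))
E
```

```text
t 1.77 q [ 0.71  0.4   2.09 -1.17  0.37  1.54] w 52.7 F [0.7 0.6 0.3]
dist 2.2 rot [ 0.002 -0.003 -0.   ] rows 1
P [0.17, -0.04, 0.14] R [0.002, -0.003, -0.0] g 60
```

View pics/d1.png

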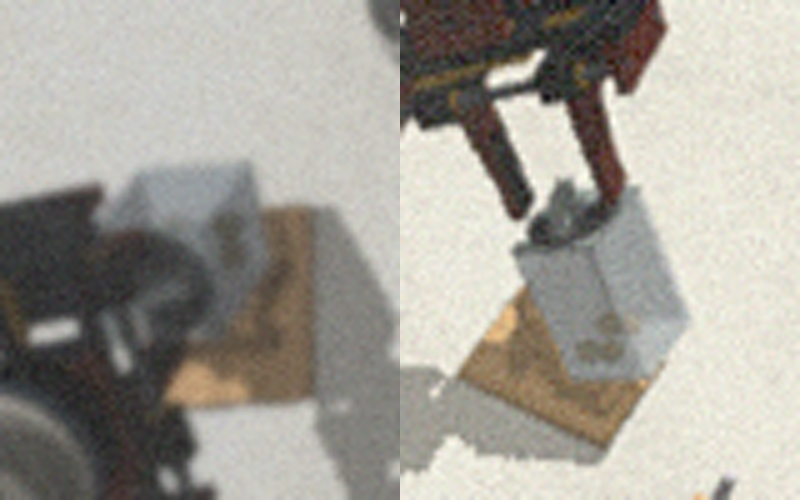

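The fingers straddle the bar: scene crop bar at (565,200), tips at (515,212) and (610,192). Closing.

>>> apply_moves([
  {"gripper": 60,"delta_pos": [0.1,-0.04,0.14],"dr": [0,0,0]},
  {"gripper": 0,"delta_pos": [0,0,0],"dr": [0,0,0]},
  {"gripper": 0,"delta_pos": [0,0,0],"dr": [0,0,0]},
  {"gripper": 0,"delta_pos": [0,0,0],"dr": [0,0,0]},
  {"gripper": 0,"delta_pos": [0,0,0],"dr": [0,0,0]},
])

```text
t: 2.28
ee_pos: [503.1, 311.5, 147.1]
orientation: [1.266, 0.842, -0.637]
ft_force: [-0.4, -0.8, -0.4]
width: 29.8
```

>>> apply_moves([
  {"gripper": 0,"delta_pos": [0,0,0],"dr": [0,0,0]},
  {"gripper": 0,"delta_pos": [0,0,0],"dr": [0,0,0]},
  {"gripper": 0,"delta_pos": [0,0,0],"dr": [-0.05,0,0]},
  {"gripper": 0,"delta_pos": [0,0,0],"dr": [-0.05,0,0]},
  {"gripper": 0,"delta_pos": [0,0,0],"dr": [-0.05,0,0]},
])

```text
t: 2.7
ee_pos: [503.7, 311.4, 147.0]
orientation: [1.129, 0.873, -0.562]
ft_force: [1.1, -0.4, 1.3]
width: 9.8
```

```bash
python3 - <<'E'
from h import *
R2,p2=dialpose(0,119); plan(R2,p2,0,n=14)
o,R,p=cur(); print(o["moment"].round(3), ((p-J0)@JR).round(1))
E
```

```text
t 2.7 q [ 0.7   0.4   2.09 -1.17  0.37  1.4 ] w 9.8 F [ 1.1 -0.4  1.3]
dist 1.8 rot [-1.268e+00 -0.000e+00 -1.000e-03] rows 14
P [0.01, -0.0, -0.01] R [-0.091, -0.0, -0.0] g 0
P [0.01, -0.0, -0.01] R [-0.091, -0.0, -0.0] g 0
P [0.01, 0.0, -0.01] R [-0.09, -0.0, -0.0] g 0
P [0.0, 0.0, -0.01] R [-0.091, -0.0, -0.0] g 0
P [0.01, 0.0, -0.01] R [-0.09, -0.0, -0.0] g 0
P [0.0, 0.0, -0.01] R [-0.091, 0.0, -0.0] g 0
P [0.01, 0.01, -0.01] R [-0.09, 0.0, -0.0] g 0
P [0.0, 0.01, -0.01] R [-0.091, 0.0, -0.0] g 0
P [0.01, 0.01, -0.01] R [-0.09, 0.0, -0.0] g 0
P [0.0, 0.01, -0.01] R [-0.091, 0.0, -0.0] g 0
P [0.01, 0.01, -0.01] R [-0.09, 0.0, -0.0] g 0
P [0.0, 0.01, -0.01] R [-0.091, 0.0, -0.0] g 0
P [0.01, 0.0, -0.01] R [-0.09, 0.0, -0.0] g 0
P [0.0, 0.01, -0.0] R [-0.091, 0.0, -0.001] g 0
[-0.071  0.001 -0.035] [  0.7  -1.4 119.8]
```

>>> apply_moves([
  {"gripper": 0,"delta_pos": [0,0,0],"dr": [-0.1,0,0]},
  {"gripper": 0,"delta_pos": [0,0,0],"dr": [-0.1,0,0]},
  {"gripper": 0,"delta_pos": [0,0,0],"dr": [-0.1,0,0]},
  {"gripper": 0,"delta_pos": [0,0,0],"dr": [-0.1,0,0]},
  {"gripper": 0,"delta_pos": [0,0,0],"dr": [-0.1,0,0]},
])

```text
t: 3.12
ee_pos: [504.0, 311.8, 147.3]
orientation: [0.671, 0.948, -0.314]
ft_force: [2.5, 0.5, 1.7]
width: 9.6
```

>>> apply_moves([
  {"gripper": 0,"delta_pos": [0,0,0],"dr": [-0.1,0,0]},
  {"gripper": 0,"delta_pos": [0,0,0],"dr": [-0.1,0,0]},
  {"gripper": 0,"delta_pos": [0,0,0],"dr": [-0.1,0,0]},
  {"gripper": 0,"delta_pos": [0,0,0],"dr": [-0.1,0,0]},
  {"gripper": 0,"delta_pos": [0,0,0],"dr": [-0.1,0,0]},
])

```text
t: 3.53
ee_pos: [504.2, 312.2, 147.5]
orientation: [0.213, 0.977, -0.068]
ft_force: [3.0, 2.4, 1.4]
width: 9.8
```

>>> apply_moves([
  {"gripper": 0,"delta_pos": [0,0,0],"dr": [-0.07,0,0]},
  {"gripper": 0,"delta_pos": [0,0,0],"dr": [-0.06,0,0]},
  {"gripper": 0,"delta_pos": [0,0,0],"dr": [-0.05,0,0]},
  {"gripper": 0,"delta_pos": [0,0,0],"dr": [-0.02,0,0]},
  {"gripper": 0,"delta_pos": [0,0,0],"dr": [0,0,0]},
])

```text
t: 3.95
ee_pos: [504.2, 312.3, 147.5]
orientation: [0.034, 0.977, 0.028]
ft_force: [4.6, 3.7, 2.6]
width: 9.8
```

```bash
python3 - <<'E'
from h import *
R2,p2=dialpose(0,119); plan(R2,p2,0)
o,R,p=cur(); print(o["moment"].round(3), (JR.T@o["moment"]).round(3),((p-J0)@JR).round(1))
E
```

```text
t 3.95 q [ 0.7   0.4   2.09 -1.17  0.37  0.2 ] w 9.8 F [4.6 3.7 2.6]
dist 1.8 rot [-0.07   0.001 -0.003] rows 1
P [0.09, 0.05, -0.14] R [-0.07, 0.001, -0.003] g 0
[ 0.489 -0.755  0.319] [ 0.542 -0.785  0.019] [  1.4  -0.6 119.9]
```

>>> apply_moves([
  {"gripper": 0,"delta_pos": [0,0,0],"dr": [-0.03,0,0]},
  {"gripper": 0,"delta_pos": [0,0,0],"dr": [-0.03,0,0]},
  {"gripper": 0,"delta_pos": [0,0,0],"dr": [-0.02,0,0]},
  {"gripper": 0,"delta_pos": [0,0,0],"dr": [0,0,0]},
  {"gripper": 0,"delta_pos": [0,0,0],"dr": [0,0,0]},
])

```text
t: 4.37
ee_pos: [504.2, 312.4, 147.5]
orientation: [-0.038, 0.976, 0.066]
ft_force: [4.3, 4.3, 2.1]
width: 9.9
```

```bash
python3 - <<'E'
from h import *
R2,p2=dialpose(0,119); plan(R2,p2,0)
o,R,p=cur(); print((JR.T@o["moment"]).round(3),((p-J0)@JR).round(1))
E
```

```text
t 4.37 q [ 0.7   0.4   2.09 -1.17  0.37  0.12] w 9.9 F [4.3 4.3 2.1]
dist 1.7 rot [ 0.008  0.001 -0.003] rows 1
P [0.09, 0.06, -0.14] R [0.008, 0.001, -0.003] g 0
[ 0.647 -0.784 -0.237] [  1.4  -0.5 119.9]
```

>>> apply_moves([
  {"gripper": 0,"delta_pos": [0,0,0],"dr": [-0.02,0,0]},
  {"gripper": 0,"delta_pos": [0,0,0],"dr": [-0.02,0,0]},
  {"gripper": 0,"delta_pos": [0,0,0],"dr": [0,0,0]},
  {"gripper": 0,"delta_pos": [0,0,0],"dr": [0,0,0]},
  {"gripper": 0,"delta_pos": [0,0,0],"dr": [0,0,0]},
])

```text
t: 4.78
ee_pos: [504.6, 312.9, 147.9]
orientation: [-0.073, 0.974, 0.086]
ft_force: [5.8, 4.6, 2.6]
width: 9.7
```

```bash
python3 - <<'E'
from h import *
R2,p2=dialpose(0,119); plan(R2,p2,0)
o,R,p=cur(); print((JR.T@o["moment"]).round(3),((p-J0)@JR).round(1))
E
```

```text
t 4.78 q [ 0.7   0.4   2.09 -1.17  0.37  0.08] w 9.7 F [5.8 4.6 2.6]
dist 2.2 rot [ 0.047  0.002 -0.004] rows 1
P [0.1, 0.01, -0.19] R [0.047, 0.002, -0.004] g 0
[ 0.852 -0.885 -0.454] [  1.9  -0.  120. ]
```

The moment about the dial axis rose to 0.45 N·m against 0.04 of friction, so the dial is at its stop. Releasing and backing off.

>>> apply_moves([
  {"gripper": 0,"delta_pos": [0,0,0],"dr": [0.03,0,0]},
  {"gripper": 60,"delta_pos": [0,0,0],"dr": [0.01,0,0]},
  {"gripper": 60,"delta_pos": [0,0,0],"dr": [0,0,0]},
  {"gripper": 60,"delta_pos": [-0.3,0,0],"dr": [0,0,0]},
  {"gripper": 60,"delta_pos": [-1.0,0,0],"dr": [0,0,0]},
])

```text
t: 5.2
ee_pos: [495.2, 309.7, 156.0]
orientation: [-0.043, 0.98, 0.064]
ft_force: [0.0, 0.4, 0.7]
width: 32.9
```

>>> apply_moves([
  {"gripper": 100,"delta_pos": [-2,0,0],"dr": [0,0,0]},
  {"gripper": 100,"delta_pos": [-2,0,0],"dr": [0,0,0]},
  {"gripper": 100,"delta_pos": [-2,0,0],"dr": [0,0,0]},
  {"gripper": 100,"delta_pos": [-2,0,0],"dr": [0,0,0]},
  {"gripper": 100,"delta_pos": [-2,0,0],"dr": [0,0,0]},
])

```text
t: 5.62
ee_pos: [438.8, 306.2, 240.3]
orientation: [-0.042, 0.979, 0.065]
ft_force: [0.2, -0.3, 0.3]
width: 66.3
```

```bash
cat >> h.py <<'E'
def jarpose(a,gx,gz,back=0):
    a=np.radians(a); x=-np.sin(a)*Jx-np.cos(a)*Jz; y=Jy; R=np.stack([x,y,np.cross(x,y)],1)
    return R, J0+gx*Jx+gz*Jz+x*(11-back)
E
python3 - <<'E'
from h import *
o,R,p=cur(); print(((p-J0)@JR).round(1), "T about", (JR.T@R).round(2).tolist())
a=take("top","top2.npz");b=take("scene","scene2.npz")
for d in(a,b):
    W=cloud(d).reshape(-1,3); Q=(W-J0)@JR; k=(Q[:,2]>113)&(Q[:,2]<132)&(np.hypot(Q[:,0],Q[:,1])<40); q=Q[k]
    c=q.mean(0); v=np.linalg.svd(q[:,:2]-c[:2])[2][0]; print(len(q),"c",c.round(1),"deg",np.degrees(np.arctan2(v[1],v[0])).round(1))
    k=(abs(Q[:,1])<22)&(Q[:,2]>15)&(Q[:,2]<95)&(Q[:,0]>22)&(Q[:,0]<40); print("x face",np.median(Q[k,0]).round(1),k.sum())
    k=(abs(Q[:,0])<22)&(Q[:,2]>25)&(Q[:,2]<95)&(Q[:,1]<-22)&(Q[:,1]>-40); print("-y face",np.median(Q[k,1]).round(1),k.sum())
R1,p1=jarpose(35,10,50,150); print("via",p1); R1,p1=plan(R1,p1,100)
R2,p2=jarpose(75,18,50,70); print("pre",p2); plan(R2,p2,100,R1,p1)
E
```

```text
[ -1.1  -2.5 233.5] T about [[-0.0, -0.01, 1.0], [-0.0, 1.0, 0.01], [-1.0, -0.0, -0.0]]
80 c [ 11.5  -1.4 124.6] deg -176.9
x face 31.1 170
-y face -29.5 135
57 c [ 12.3  -3.1 121.9] deg -177.1
x face 29.8 215
-y face -29.6 223
via [552.69302887 316.07996906 233.32263729]
t 5.72 q [ 0.8   0.15  2.13 -0.82  0.54 -0.2 ] w 74.4 F [-0.4 -1.  -0.2]
dist 114.0 rot [0.01  0.612 0.001] rows 6
P [1.18, 0.01, 1.49] R [0.002, 0.102, 0.0] g 100
P [1.03, 0.01, 1.6] R [0.002, 0.102, 0.0] g 100
P [0.86, 0.01, 1.7] R [0.002, 0.102, 0.0] g 100
P [0.68, 0.02, 1.77] R [0.001, 0.102, 0.0] g 100
P [0.49, 0.02, 1.83] R [0.002, 0.102, 0.0] g 100
P [0.3, 0.01, 1.88] R [0.001, 0.102, 0.0] g 100
pre [595.51630397 318.86740869 143.34521612]
dist 99.7 rot [0.    0.698 0.   ] rows 7
P [1.28, 0.0, 0.64] R [0.0, 0.1, 0.0] g 100
P [1.2, 0.0, 0.76] R [0.0, 0.1, 0.0] g 100
P [1.12, 0.0, 0.87] R [0.0, 0.1, 0.0] g 100
P [1.03, 0.0, 0.98] R [0.0, 0.1, 0.0] g 100
P [0.93, 0.0, 1.08] R [0.0, 0.099, 0.0] g 100
P [0.82, 0.0, 1.17] R [0.0, 0.1, 0.0] g 100
P [0.69, 0.01, 1.25] R [-0.0, 0.099, 0.0] g 100
```

>>> apply_moves([
  {"gripper": 100,"delta_pos": [1.18,0,1.49],"dr": [0.002,0.102,0]},
  {"gripper": 100,"delta_pos": [1.03,0,1.6],"dr": [0.002,0.102,0]},
  {"gripper": 100,"delta_pos": [0.86,0,1.7],"dr": [0.002,0.102,0]},
  {"gripper": 100,"delta_pos": [0.68,0.02,1.77],"dr": [0.001,0.102,0]},
  {"gripper": 100,"delta_pos": [0.49,0.02,1.83],"dr": [0.002,0.102,0]},
])

```text
t: 6.13
ee_pos: [521.5, 310.3, 237.4]
orientation: [-0.052, 1.414, 0.042]
ft_force: [0.8, 1.0, -0.5]
width: 87.7
```

>>> apply_moves([
  {"gripper": 100,"delta_pos": [0.3,0.01,1.88],"dr": [0.001,0.102,0]},
  {"gripper": 100,"delta_pos": [1.28,0,0.64],"dr": [0,0.1,0]},
  {"gripper": 100,"delta_pos": [1.2,0,0.76],"dr": [0,0.1,0]},
  {"gripper": 100,"delta_pos": [0,0,0],"dr": [0,0,0]},
  {"gripper": 100,"delta_pos": [0,0,0],"dr": [0,0,0]},
])

```text
t: 6.55
ee_pos: [554.7, 310.7, 210.0]
orientation: [-0.059, 1.713, 0.028]
ft_force: [-0.4, -0.2, 0.2]
width: 87.9
```

```bash
python3 - <<'E'
from h import *
R2,p2=jarpose(75,18,50,70); R2,p2=plan(R2,p2,100); R3,p3=jarpose(75,18,50,0); plan(R3,p3,100,R2,p2,mp=14)
E
```

```text
t 6.55 q [ 0.47  0.52  1.52  0.05  1.23 -1.17] w 87.9 F [-0.4 -0.2  0.2]
dist 78.6 rot [-0.015  0.573  0.01 ] rows 6
P [1.0, 0.11, 0.84] R [-0.002, 0.095, 0.002] g 100
P [0.92, 0.11, 0.93] R [-0.003, 0.096, 0.002] g 100
P [0.82, 0.11, 1.01] R [-0.002, 0.095, 0.002] g 100
P [0.72, 0.1, 1.09] R [-0.003, 0.096, 0.001] g 100
P [0.62, 0.1, 1.15] R [-0.002, 0.095, 0.002] g 100
P [0.5, 0.1, 1.2] R [-0.003, 0.096, 0.001] g 100
dist 70.0 rot [ 0. -0.  0.] rows 6
P [1.17, 0.0, 0.0] R [0.0, -0.0, 0.0] g 100
P [1.17, 0.0, 0.0] R [0.0, -0.0, 0.0] g 100
P [1.17, 0.0, 0.0] R [0.0, -0.0, 0.0] g 100
P [1.16, 0.0, 0.0] R [0.0, -0.0, 0.0] g 100
P [1.17, 0.0, 0.0] R [0.0, -0.0, 0.0] g 100
P [1.16, 0.0, 0.0] R [0.0, -0.0, 0.0] g 100
```

>>> apply_moves([
  {"gripper": 100,"delta_pos": [1.0,0.11,0.84],"dr": [-0.002,0.095,0.002]},
  {"gripper": 100,"delta_pos": [0.92,0.11,0.93],"dr": [-0.003,0.096,0.002]},
  {"gripper": 100,"delta_pos": [0.82,0.11,1.01],"dr": [-0.002,0.095,0.002]},
  {"gripper": 100,"delta_pos": [0.72,0.1,1.09],"dr": [-0.003,0.096,0.001]},
  {"gripper": 100,"delta_pos": [0.62,0.1,1.15],"dr": [-0.002,0.095,0.002]},
])

```text
t: 6.97
ee_pos: [588.3, 319.5, 159.1]
orientation: [-0.073, 2.188, 0.037]
ft_force: [-0.5, 1.0, -0.4]
width: 87.9
```

>>> apply_moves([
  {"gripper": 100,"delta_pos": [0.5,0.1,1.2],"dr": [-0.003,0.096,0.001]},
  {"gripper": 100,"delta_pos": [0,0,0],"dr": [0,0,0]},
  {"gripper": 100,"delta_pos": [0.5,0,0],"dr": [0,0,0]},
  {"gripper": 100,"delta_pos": [0.5,0,0],"dr": [0,0,0]},
  {"gripper": 100,"delta_pos": [0,0,0],"dr": [0,0,0]},
])

```text
t: 7.38
ee_pos: [587.7, 320.6, 141.2]
orientation: [-0.077, 2.28, 0.039]
ft_force: [0.0, 0.3, -0.4]
width: 87.9
```

```bash
python3 - <<'E'
from h import *
R3,p3=jarpose(75,18,50,0); plan(R3,p3,100,mp=13)
b=take("scene","scene3.npz"); a=take("top","top3.npz"); cv2.imwrite("pics/d2.png",np.hstack([crop(a,80,150,80,100,5),crop(b,330,65,80,100,5)]))
E
```

```text
t 7.38 q [ 0.39  0.92  1.1   0.21  1.8  -1.28] w 87.9 F [ 0.   0.3 -0.4]
dist 63.5 rot [0.005 0.006 0.   ] rows 5
P [1.27, -0.05, 0.08] R [0.001, 0.001, 0.0] g 100
P [1.27, -0.04, 0.08] R [0.001, 0.001, 0.0] g 100
P [1.26, -0.05, 0.08] R [0.001, 0.001, 0.0] g 100
P [1.27, -0.04, 0.09] R [0.001, 0.001, 0.0] g 100
P [1.26, -0.05, 0.09] R [0.001, 0.002, 0.0] g 100
```

View pics/d2.png

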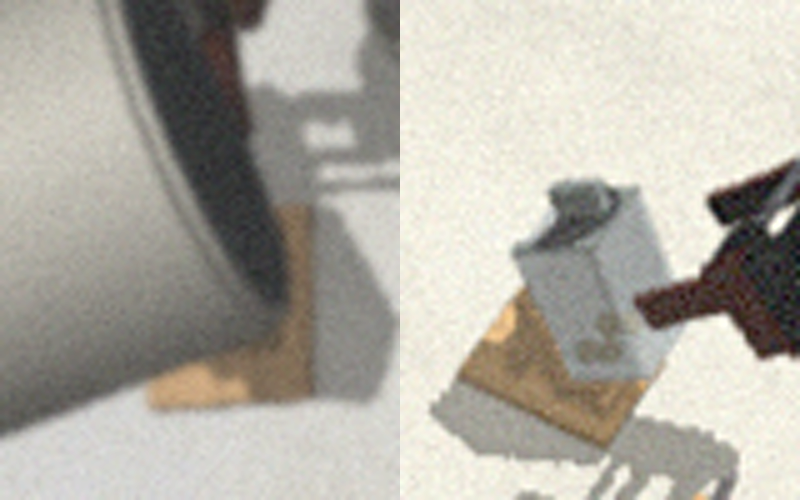

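Scene crop: the bar now points up the slope at (580,195). The fingers come in at (650,310), level with the middle of the jar. Advancing and gripping.

>>> apply_moves([
  {"gripper": 100,"delta_pos": [1.27,-0.05,0.08],"dr": [0.001,0.001,0]},
  {"gripper": 100,"delta_pos": [1.27,-0.04,0.08],"dr": [0.001,0.001,0]},
  {"gripper": 100,"delta_pos": [1.26,-0.05,0.08],"dr": [0.001,0.001,0]},
  {"gripper": 100,"delta_pos": [1.27,-0.04,0.09],"dr": [0.001,0.001,0]},
  {"gripper": 100,"delta_pos": [1.26,-0.05,0.09],"dr": [0.001,0.002,0]},
])

```text
t: 7.9
ee_pos: [549.9, 315.3, 88.2]
orientation: [-0.073, 2.289, 0.033]
ft_force: [0.8, 0.2, -0.5]
width: 87.9
```

>>> apply_moves([
  {"gripper": 100,"delta_pos": [0,0,0],"dr": [0,0,0]},
  {"gripper": 40,"delta_pos": [0,0,0],"dr": [0,0,0]},
  {"gripper": 40,"delta_pos": [0,0,0],"dr": [0,0,0]},
  {"gripper": 40,"delta_pos": [0,0,0],"dr": [0,0,0]},
  {"gripper": 40,"delta_pos": [0,0,0],"dr": [0,0,0]},
])

```text
t: 8.32
ee_pos: [551.5, 315.6, 89.2]
orientation: [-0.073, 2.288, 0.033]
ft_force: [-1.2, 0.6, 0.5]
width: 64.8
```

```bash
python3 - <<'E'
from h import *
o,R,p=cur(); print("tcp in jar",((p-J0)@JR).round(1)); R3,p3=jarpose(75,18,50,0);plan(R3,p3,40)
E
```

```text
tcp in jar [ 8.1 -0.4 45. ]
t 8.32 q [ 0.4   0.94  1.21  0.22  1.68 -1.29] w 64.8 F [-1.2  0.6  0.5]
dist 2.3 rot [-0.001 -0.002 -0.001] rows 1
P [0.02, 0.04, -0.22] R [-0.001, -0.002, -0.001] g 40
```

>>> apply_moves([
  {"gripper": 20,"delta_pos": [0,0,0],"dr": [0,0,0]},
  {"gripper": 20,"delta_pos": [0,0,0],"dr": [0,0,0]},
  {"gripper": 20,"delta_pos": [0,0,0],"dr": [0,0,0]},
  {"gripper": 20,"delta_pos": [0,0,0],"dr": [0,0,0]},
  {"gripper": 20,"delta_pos": [0,0,0],"dr": [0,0,0]},
])

```text
t: 8.73
ee_pos: [551.5, 315.7, 89.2]
orientation: [-0.073, 2.288, 0.033]
ft_force: [3.5, 2.4, 2.8]
width: 59.8
```

```bash
python3 - <<'E'
from h import *
o,R,p=cur(); print("tcp in jar",((p-J0)@JR).round(1)); R1,p1=plan(R,p+Jx*15,20,mp=8); plan(R,p+Jx*40+ez*90,20,R1,p1,mp=20)
E
```

```text
tcp in jar [ 8.1 -0.3 45. ]
t 8.73 q [ 0.4   0.94  1.21  0.22  1.68 -1.29] w 59.8 F [3.5 2.4 2.8]
dist 15.0 rot [0. 0. 0.] rows 2
P [-0.72, 0.0, 0.19] R [0.0, 0.0, 0.0] g 20
P [-0.73, 0.0, 0.2] R [0.0, 0.0, 0.0] g 20
dist 106.0 rot [0. 0. 0.] rows 6
P [-1.53, 0.0, -0.88] R [0.0, 0.0, 0.0] g 20
P [-1.53, 0.0, -0.88] R [0.0, 0.0, 0.0] g 20
P [-1.53, 0.0, -0.88] R [0.0, 0.0, 0.0] g 20
P [-1.54, 0.0, -0.88] R [0.0, 0.0, 0.0] g 20
P [-1.53, 0.0, -0.88] R [0.0, 0.0, 0.0] g 20
P [-1.54, 0.01, -0.88] R [0.0, 0.0, 0.0] g 20
```

>>> apply_moves([
  {"gripper": 20,"delta_pos": [-0.72,0,0.19],"dr": [0,0,0]},
  {"gripper": 20,"delta_pos": [-0.73,0,0.2],"dr": [0,0,0]},
  {"gripper": 20,"delta_pos": [-1.53,0,-0.88],"dr": [0,0,0]},
  {"gripper": 20,"delta_pos": [-1.53,0,-0.88],"dr": [0,0,0]},
  {"gripper": 20,"delta_pos": [-1.53,0,-0.88],"dr": [0,0,0]},
])

```text
t: 9.15
ee_pos: [573.9, 316.4, 149.1]
orientation: [-0.074, 2.29, 0.032]
ft_force: [-0.8, -0.5, -1.7]
width: 60.1
```

>>> apply_moves([
  {"gripper": 20,"delta_pos": [-1.53,0,-0.88],"dr": [0,0,0]},
  {"gripper": 20,"delta_pos": [-1.53,0,-0.88],"dr": [0,0,0]},
  {"gripper": 20,"delta_pos": [-1.53,0,-0.88],"dr": [0,0,0]},
  {"gripper": 20,"delta_pos": [0,0,0],"dr": [0,0,0]},
  {"gripper": 20,"delta_pos": [0,0,0],"dr": [0,0,0]},
])

```text
t: 9.57
ee_pos: [584.7, 317.4, 201.2]
orientation: [-0.073, 2.287, 0.033]
ft_force: [0.3, -0.6, -2.9]
width: 59.9
```

```bash
python3 - <<'E'
from h import *
o,R,p=cur(); print(p.round(1), "tool in jar", (JR.T@R).round(3).tolist())
print("q",o["qpos"].round(2),"F",o["ft_force"].round(1))
E
```

```text
[584.7 317.4 201.2] tool in jar [[-0.966, 0.001, 0.257], [0.001, 1.0, -0.001], [-0.257, -0.001, -0.966]]
q [ 0.39  0.86  1.09  0.22  1.88 -1.26] F [ 0.3 -0.6 -2.9]
```

Jar lifted: width 60 and about 2.5 N of weight. Before choosing the pour heading I fit a simple kinematic model to the poses read so far, so I can check reach.

```bash
cat > kin.py <<'E'
from h import *
from scipy.optimize import least_squares
S=[([1.261,.4238,1.6305,0,1.0886,-.019],[179.0,598.3,230.0],[.2272,1.5589,-.2293]),
([.76,.27,2.12,-.95,.45,1.35],[468.8,312.2,197.0],[1.263,.845,-.636]),([.71,.40,2.09,-1.17,.37,1.54],[502.6,314.2,147.5],[1.265,.844,-.635]),
([.70,.40,2.09,-1.17,.37,.20],[504.2,312.3,147.5],[.034,.977,.028]),([.8,.15,2.13,-.82,.54,-.2],[438.8,306.2,240.3],[-.042,.979,.065]),
([.47,.52,1.52,.05,1.23,-1.17],[554.7,310.7,210],[-.059,1.713,.028]),([.39,.92,1.1,.21,1.8,-1.28],[587.7,320.6,141.2],[-.077,2.28,.039]),
([.4,.94,1.21,.22,1.68,-1.29],[551.5,315.6,89.2],[-.073,2.288,.033]),([.39,.86,1.09,.22,1.88,-1.26],[584.7,317.4,201.2],[-.073,2.287,.033])]
E_=lambda a,t: Ro.from_euler(a,t).as_matrix()
T0=np.array([[0,0,1],[1,0,0],[0,1,0]],float)  # columns tool x,y,z in flange frame: x->z axis, y->x ,z->y
def fk(q,k):
    A=E_('z',q[0]); B=A@E_('y',q[1]); C=B@E_('y',q[2]); D=C@E_('z',q[3]); F=D@E_('y',q[4])@E_('z',q[5]*k[7])
    R=F@np.array([[0,k[6],0],[0,0,k[6]],[1,0,0]]); 
    p=A@[k[0],0,k[1]]+B@[0,0,k[2]]+C@[k[3],0,k[4]]+R[:,0]*k[5]; return R,p
lo=np.array([-3,-.9,.09,-1.31,.11,-2.54]); hi=np.array([3,2.11,2.58,4.45,2.69,2.54])
def fit():
    best=None
    for s in(1,-1):
        for g in(1,-1):
            f=lambda k:np.concatenate([fk(q,list(k)+[s,g])[1]-p for q,p,_ in S])
            r=least_squares(f,[0,300,400,0,400,250]); k=list(r.x)+[s,g]
            e=[np.linalg.norm(Ro.from_matrix(fk(q,k)[0].T@Ro.from_rotvec(v).as_matrix()).as_rotvec()) for q,p,v in S]
            if best is None or max(e)<best[0]: best=(max(e),k,abs(r.fun).max())
    return best
def ik(R,p,k,q0):
    f=lambda q:(lambda a:np.concatenate([(a[1]-p)/100,Ro.from_matrix(a[0].T@R).as_rotvec()]))(fk(q,k))
    r=least_squares(f,np.clip(q0,lo+1e-3,hi-1e-3),bounds=(lo,hi)); return r.x,np.linalg.norm(r.fun)
G=np.array([[-.966,0,.257],[0,1,0],[-.257,0,-.966]]); TJ=np.array([8.1,-.3,45.0])   # tool axes, tcp in jar frame
def jar(h,phi): # jar rotation, heading h, lean phi(deg)
    f=np.radians(phi); X=np.array([np.cos(h),np.sin(h),0]); Y=np.array([-np.sin(h),np.cos(h),0])
    return np.stack([np.cos(f)*X+np.sin(f)*ez,Y,-np.sin(f)*X+np.cos(f)*ez],1)
def pour(h,phi,P): # tool pose with pour point at P
    J=jar(h,phi); O=np.asarray(P,float)-J@[-25,0,105]; return J@G,O+J@TJ
E
python3 - <<'E'
from kin import *
e,k,m=fit(); print("rot err",e,"pos",m,np.round(k,1)); np.save("k.npy",k)
q0=np.array([.39,.86,1.09,.22,1.88,-1.26])
for h in(.4,.0,-.3,-.45,-.6,-.8,-1.0,-1.2):
    q=q0.copy(); q[0]=-.4
    for phi,z in((34,230),(60,150),(85,65),(110,58),(125,55),(140,52)):
        q,er=ik(*pour(h,phi,[530,-275,z]),k,q)
        if phi in(34,85,140): print(h,phi,q.round(2),round(er,3),end=" | ")
    print()
E
```

```text
rot err 0.010957240736127047 pos 13.858946640659724 [ 15.7 298.6 546.7  72.  469.7 286.7  -1.    1. ]
0.4 34 [-0.23  0.77  1.28 -0.4   1.7  -2.13] 0.0 | 0.4 85 [-0.45  0.59  1.75  0.17  0.7  -2.54] 0.021 | 0.4 140 [-0.47  0.43  2.07  0.4   0.13 -2.54] 0.818 | 
0.0 34 [-0.34  0.84  1.13 -0.23  1.85 -1.9 ] 0.0 | 0.0 85 [-0.47  0.59  1.75  0.13  0.65 -2.14] 0.0 | 0.0 140 [-0.49  0.44  2.08  0.65  0.11 -2.54] 0.649 | 
-0.3 34 [-0.43  0.87  1.08 -0.09  1.91 -1.7 ] 0.0 | -0.3 85 [-0.48  0.59  1.74  0.05  0.64 -1.78] 0.0 | -0.3 140 [-0.51  0.44  2.08  0.84  0.11 -2.54] 0.585 | 
-0.45 34 [-0.47  0.87  1.07 -0.01  1.92 -1.59] 0.0 | -0.45 85 [-0.48  0.59  1.74  0.01  0.63 -1.61] 0.0 | -0.45 140 [-0.52  0.44  2.08  0.93  0.11 -2.54] 0.582 | 
-0.6 34 [-0.51  0.87  1.07  0.06  1.92 -1.49] 0.0 | -0.6 85 [-0.48  0.59  1.74 -0.03  0.64 -1.43] 0.0 | -0.6 140 [-0.43  0.44  2.09 -1.31  0.11 -0.12] 0.554 | 
-0.8 34 [-0.57  0.86  1.1   0.16  1.89 -1.35] 0.0 | -0.8 85 [-0.49  0.59  1.74 -0.09  0.64 -1.19] 0.0 | -0.8 140 [-0.3   0.48  2.05 -1.31  0.42  0.19] 0.538 | 
-1.0 34 [-0.63  0.83  1.15  0.25  1.84 -1.22] 0.0 | -1.0 85 [-0.49  0.59  1.75 -0.14  0.66 -0.96] 0.0 | -1.0 140 [-0.17  0.56  2.   -1.31  0.74  0.5 ] 0.464 | 
-1.2 34 [-0.69  0.8   1.21  0.34  1.77 -1.1 ] 0.0 | -1.2 85 [-0.49  0.59  1.75 -0.18  0.68 -0.73] 0.0 | -1.2 140 [-0.11  0.64  1.95 -1.31  0.94  0.71] 0.35 |
```

```bash
python3 - <<'E'
from kin import *
k=np.load("k.npy"); q0=np.array([.39,.86,1.09,.22,1.88,-1.26])
J=jar(.065,55); print("A",)
for hf in(-3.6,-3.3,-3.0):
    q=q0.copy(); pA=np.array([585,317,215.]); pB=pour(hf,55,[505,-270,200])[1]
    print("hf",hf,"pB",pB.round())
    q,er=ik(jar(.065,55)@G,pA,k,q); print("A",q.round(2),round(er,3))
    n=12
    for i in range(1,n+1):
        s=i/n; h=.065+(hf-.065)*s; q1,er=ik(jar(h,55)@G,pA+(pB-pA)*s,k,q)
        if i%3==0 or er>.01: print(" ",round(h,2),q1.round(2),round(er,3)); 
        q=q1
    for phi,z in((70,130),(85,70),(100,60),(120,55),(140,52),(155,55),(170,58)):
        q,er=ik(*pour(hf,phi,[505,-270,z]),k,q); print("   phi",phi,q.round(2),round(er,3),pour(hf,phi,[505,-270,z])[1].round())
E
```

```text
A
hf -3.6 pB [ 444. -240.  193.]
A [ 0.44  0.66  1.31  0.13  1.51 -1.22] 0.0
  -0.85 [ 0.17  0.47  1.66  0.32  1.22 -0.69] 0.0
  -1.77 [-0.12  0.3   1.94  0.44  0.92 -0.2 ] 0.0
  -2.68 [-0.35  0.19  2.12  0.43  0.63  0.43] 0.0
  -3.6 [-0.5   0.18  2.15  0.03  0.46  1.5 ] 0.0
   phi 70 [-0.5   0.35  2.02  0.01  0.69  1.53] 0.0 [ 444. -240.  141.]
   phi 85 [-0.49  0.53  1.86 -0.01  0.93  1.54] 0.0 [ 449. -242.   98.]
   phi 100 [-0.49  0.65  1.67 -0.01  1.26  1.55] 0.0 [ 457. -246.  103.]
   phi 120 [-0.48  0.83  1.42 -0.02  1.68  1.55] 0.0 [ 473. -254.  114.]
   phi 140 [-0.48  1.03  1.18 -0.02  2.06  1.55] 0.0 [ 493. -264.  119.]
   phi 155 [-0.48  1.18  1.02 -0.03  2.34  1.55] 0.0 [ 509. -272.  123.]
   phi 170 [-0.48  1.32  0.89 -0.04  2.59  1.54] 0.0 [ 525. -280.  123.]
hf -3.3 pB [ 438. -259.  193.]
A [ 0.44  0.66  1.31  0.13  1.51 -1.22] 0.0
  -0.78 [ 0.17  0.47  1.65  0.3   1.25 -0.76] 0.0
  -1.62 [-0.14  0.31  1.92  0.42  0.99 -0.34] 0.0
  -2.46 [-0.42  0.21  2.08  0.47  0.74  0.13] 0.0
  -3.3 [-0.62  0.2   2.12  0.31  0.53  0.86] 0.0
   phi 70 [-0.55  0.36  2.01  0.05  0.7  
[... 549 characters left out ...]
 [ 0.17  0.48  1.64  0.28  1.27 -0.82] 0.0
  -1.47 [-0.15  0.34  1.88  0.39  1.05 -0.47] 0.0
  -2.23 [-0.47  0.25  2.02  0.47  0.85 -0.11] 0.0
  -3.0 [-0.71  0.24  2.06  0.44  0.65  0.39] 0.0
   phi 70 [-0.6   0.38  1.97  0.09  0.73  0.76] 0.0 [ 438. -279.  141.]
   phi 85 [-0.5   0.53  1.86 -0.13  0.9   1.01] 0.0 [ 443. -279.   98.]
   phi 100 [-0.43  0.63  1.7  -0.25  1.19  1.14] 0.0 [ 452. -277.  103.]
   phi 120 [-0.35  0.8   1.49 -0.34  1.57  1.21] 0.0 [ 470. -275.  114.]
   phi 140 [-0.3   0.99  1.28 -0.43  1.93  1.21] 0.0 [ 492. -272.  119.]
   phi 155 [-0.28  1.13  1.14 -0.52  2.18  1.18] 0.0 [ 510. -269.  123.]
   phi 170 [-0.27  1.26  1.03 -0.64  2.4   1.11] 0.0 [ 527. -267.  123.]
```

```bash
cat >> kin.py <<'E'
def chain(poses,g):
    """poses: one per row; measured start; prints JSON calls of 5"""
    o,R,p=cur(); print("t",round(o["t"],2),"q",o["qpos"].round(2),"w",round(o["width"],1),"F",o["ft_force"].round(1))
    rows=[]; mx=0
    for R1,p1 in poses:
        dp=(R.T@(p1-p)/10).round(2); dr=Ro.from_matrix(R.T@R1).as_rotvec().round(3); mx=max(mx,np.linalg.norm(dr)/.125,np.linalg.norm(dp)/4.17)
        rows.append({"gripper":g,"delta_pos":(dp+0.).tolist(),"dr":(dr+0.).tolist()}); p=p+R@dp*10; R=R@Ro.from_rotvec(dr).as_matrix()
    while len(rows)%5: rows.append({"gripper":g,"delta_pos":[0,0,0],"dr":[0,0,0]})
    for i in range(0,len(rows),5): print(json.dumps(rows[i:i+5]))
    print("max use",round(mx,2))
E
python3 - <<'E'
from kin import *
o,R,p=cur(); pA=np.array([585,317,215.]); pB=pour(-3.3,55,[505,-270,200])[1]
ps=[(jar(.065,34+21*i/4)@G,p+(pA-p)*i/4) for i in range(1,5)]
n=36
for i in range(1,n+1):
    s=i/n; s=s; ps.append((jar(.065+(-3.3-.065)*s,55)@G,pA+(pB-pA)*s))
chain(ps,20)
E
```

```text
t 9.57 q [ 0.39  0.86  1.09  0.22  1.88 -1.26] w 59.9 F [ 0.3 -0.6 -2.9]
[{"gripper": 20, "delta_pos": [-0.26, -0.01, -0.22], "dr": [-0.001, -0.092, -0.001]}, {"gripper": 20, "delta_pos": [-0.29, -0.01, -0.2], "dr": [0.0, -0.091, 0.0]}, {"gripper": 20, "delta_pos": [-0.3, -0.01, -0.17], "dr": [0.0, -0.092, 0.0]}, {"gripper": 20, "delta_pos": [-0.31, -0.02, -0.14], "dr": [0.0, -0.092, 0.0]}, {"gripper": 20, "delta_pos": [0.23, -1.57, -0.46], "dr": [0.088, 0.001, 0.032]}]
[{"gripper": 20, "delta_pos": [0.19, -1.61, -0.32], "dr": [0.087, 0.0, 0.033]}, {"gripper": 20, "delta_pos": [0.13, -1.63, -0.18], "dr": [0.088, 0.0, 0.032]}, {"gripper": 20, "delta_pos": [0.08, -1.65, -0.03], "dr": [0.088, -0.001, 0.032]}, {"gripper": 20, "delta_pos": [0.02, -1.65, 0.11], "dr": [0.088, 0.0, 0.032]}, {"gripper": 20, "delta_pos": [-0.03, -1.63, 0.26], "dr": [0.088, 0.0, 0.032]}]
[{"gripper": 20, "delta_pos": [-0.08, -1.61, 0.4], "dr": [0.087, 0.001, 0.032]}, {"gripper": 20, "delta_pos": [-0.13, -1.55, 0.54], "dr": [0.088, 0.0, 0.032]}, {"gripper": 20, "delta_pos": [-0.18, -1.5, 0.67], "dr": [0.088, 0.0
[... 1451 characters left out ...]
elta_pos": [-0.4, 0.98, 1.26], "dr": [0.088, 0.0, 0.032]}, {"gripper": 20, "delta_pos": [-0.36, 1.1, 1.18], "dr": [0.088, 0.001, 0.033]}, {"gripper": 20, "delta_pos": [-0.33, 1.22, 1.07], "dr": [0.087, 0.0, 0.032]}, {"gripper": 20, "delta_pos": [-0.28, 1.31, 0.97], "dr": [0.088, -0.001, 0.032]}]
[{"gripper": 20, "delta_pos": [-0.25, 1.4, 0.84], "dr": [0.088, 0.0, 0.032]}, {"gripper": 20, "delta_pos": [-0.19, 1.47, 0.72], "dr": [0.088, 0.0, 0.032]}, {"gripper": 20, "delta_pos": [-0.15, 1.54, 0.58], "dr": [0.088, 0.0, 0.032]}, {"gripper": 20, "delta_pos": [-0.1, 1.59, 0.45], "dr": [0.087, 0.0, 0.032]}, {"gripper": 20, "delta_pos": [-0.05, 1.62, 0.31], "dr": [0.088, 0.001, 0.032]}]
max use 0.75
```

>>> apply_moves([
  {"gripper": 20,"delta_pos": [-0.26,-0.01,-0.22],"dr": [-0.001,-0.092,-0.001]},
  {"gripper": 20,"delta_pos": [-0.29,-0.01,-0.2],"dr": [0,-0.091,0]},
  {"gripper": 20,"delta_pos": [-0.3,-0.01,-0.17],"dr": [0,-0.092,0]},
  {"gripper": 20,"delta_pos": [-0.31,-0.02,-0.14],"dr": [0,-0.092,0]},
  {"gripper": 20,"delta_pos": [0.23,-1.57,-0.46],"dr": [0.088,0,0.032]},
])

```text
t: 9.98
ee_pos: [578.9, 304.0, 214.9]
orientation: [0.024, 1.917, -0.015]
ft_force: [0.4, 0.7, -1.8]
width: 59.9
```

>>> apply_moves([
  {"gripper": 20,"delta_pos": [0.19,-1.61,-0.32],"dr": [0.088,0,0.032]},
  {"gripper": 20,"delta_pos": [0.13,-1.63,-0.18],"dr": [0.088,0,0.032]},
  {"gripper": 20,"delta_pos": [0.08,-1.65,-0.03],"dr": [0.088,0,0.032]},
  {"gripper": 20,"delta_pos": [0.02,-1.65,0.11],"dr": [0.088,0,0.032]},
  {"gripper": 20,"delta_pos": [-0.03,-1.63,0.26],"dr": [0.088,0,0.032]},
])

```text
t: 10.4
ee_pos: [558.5, 220.0, 209.3]
orientation: [0.478, 1.879, -0.339]
ft_force: [-0.4, 0.2, -2.6]
width: 59.6
```

>>> apply_moves([
  {"gripper": 20,"delta_pos": [-0.08,-1.61,0.4],"dr": [0.088,0,0.032]},
  {"gripper": 20,"delta_pos": [-0.13,-1.55,0.54],"dr": [0.088,0,0.032]},
  {"gripper": 20,"delta_pos": [-0.18,-1.5,0.67],"dr": [0.088,0,0.032]},
  {"gripper": 20,"delta_pos": [-0.22,-1.43,0.8],"dr": [0.088,0,0.032]},
  {"gripper": 20,"delta_pos": [-0.28,-1.35,0.92],"dr": [0.087,0,0.032]},
])

```text
t: 10.82
ee_pos: [537.8, 140.0, 206.6]
orientation: [0.917, 1.752, -0.648]
ft_force: [-0.8, 0.2, -2.4]
width: 60.0
```

>>> apply_moves([
  {"gripper": 20,"delta_pos": [-0.31,-1.25,1.03],"dr": [0.088,0,0.032]},
  {"gripper": 20,"delta_pos": [-0.35,-1.14,1.14],"dr": [0.088,0,0.032]},
  {"gripper": 20,"delta_pos": [-0.39,-1.03,1.24],"dr": [0.088,0,0.032]},
  {"gripper": 20,"delta_pos": [-0.41,-0.9,1.32],"dr": [0.088,0,0.032]},
  {"gripper": 20,"delta_pos": [-0.45,-0.76,1.39],"dr": [0.087,0,0.032]},
])

```text
t: 11.23
ee_pos: [517.2, 60.3, 203.9]
orientation: [1.341, 1.542, -0.946]
ft_force: [0.4, 0.5, -2.7]
width: 60.0
```

```bash
python3 - <<'E'
from kin import *
o,R,p=cur(); J=R@G.T; X=J[:,0]; hh=np.arctan2(-J[0,1],J[1,1]); print("p",p.round(1),"h",hh.round(3),"phi",np.degrees(np.arctan2(J[2,0],J[2,2])).round(1),"Jy z",J[2,1].round(3))
pB=pour(-3.3,55,[505,-270,200])[1]; n=20
if hh>0: hh-=2*np.pi
chain([(jar(hh+(-3.3-hh)*i/n,55)@G,p+(pB-p)*i/n) for i in range(1,n+1)],20)
E
```

```text
p [517.2  60.3 203.9] h -1.436 phi 55.1 Jy z -0.006
t 11.23 q [-0.1   0.35  1.87  0.39  1.05 -0.45] w 60.0 F [ 0.4  0.5 -2.7]
[{"gripper": 20, "delta_pos": [-0.47, -0.61, 1.46], "dr": [0.086, 0.002, 0.038]}, {"gripper": 20, "delta_pos": [-0.49, -0.46, 1.5], "dr": [0.087, 0.0, 0.032]}, {"gripper": 20, "delta_pos": [-0.5, -0.32, 1.53], "dr": [0.088, 0.0, 0.032]}, {"gripper": 20, "delta_pos": [-0.51, -0.16, 1.56], "dr": [0.087, 0.0, 0.032]}, {"gripper": 20, "delta_pos": [-0.51, -0.01, 1.56], "dr": [0.088, 0.0, 0.032]}]
[{"gripper": 20, "delta_pos": [-0.51, 0.15, 1.56], "dr": [0.087, 0.0, 0.032]}, {"gripper": 20, "delta_pos": [-0.51, 0.29, 1.54], "dr": [0.088, 0.0, 0.032]}, {"gripper": 20, "delta_pos": [-0.49, 0.44, 1.51], "dr": [0.087, 0.0, 0.032]}, {"gripper": 20, "delta_pos": [-0.47, 0.59, 1.46], "dr": [0.088, 0.0, 0.032]}, {"gripper": 20, "delta_pos": [-0.46, 0.73, 1.4], "dr": [0.087, 0.0, 0.032]}]
[{"gripper": 20, "delta_pos": [-0.43, 0.87, 1.34], "dr": [0.088, 0.0, 0.032]}, {"gripper": 20, "delta_pos": [-0.39, 0.99, 1.25], "dr": [0.087, 0.0, 0.032]}, {"gripper": 20, "delta_pos": [-0.37, 1.11, 1.16], "dr": [0.088, 0.0, 0.032]}, {"gripper": 20, "delta_pos": [-0.33, 1.21, 1.06], "dr": [0.088, 0.0, 0.032]}, {"gripper": 20, "delta_pos": [-0.29, 1.32, 0.94], "dr": [0.087, 0.0, 0.032]}]
[{"gripper": 20, "delta_pos": [-0.24, 1.4, 0.83], "dr": [0.088, 0.0, 0.032]}, {"gripper": 20, "delta_pos": [-0.2, 1.48, 0.7], "dr": [0.087, 0.0, 0.032]}, {"gripper": 20, "delta_pos": [-0.15, 1.53, 0.58], "dr": [0.088, 0.0, 0.032]}, {"gripper": 20, "delta_pos": [-0.1, 1.59, 0.43], "dr": [0.087, 0.0, 0.032]}, {"gripper": 20, "delta_pos": [-0.05, 1.62, 0.29], "dr": [0.088, 0.0, 0.032]}]
max use 0.75
```

Tracking well.

>>> apply_moves([
  {"gripper": 20,"delta_pos": [-0.47,-0.61,1.46],"dr": [0.086,0.002,0.038]},
  {"gripper": 20,"delta_pos": [-0.49,-0.46,1.5],"dr": [0.087,0,0.032]},
  {"gripper": 20,"delta_pos": [-0.5,-0.32,1.53],"dr": [0.088,0,0.032]},
  {"gripper": 20,"delta_pos": [-0.51,-0.16,1.56],"dr": [0.087,0,0.032]},
  {"gripper": 20,"delta_pos": [-0.51,-0.01,1.56],"dr": [0.088,0,0.032]},
])

```text
t: 11.65
ee_pos: [497.6, -19.3, 201.1]
orientation: [1.743, 1.244, -1.218]
ft_force: [-0.2, -0.4, -2.8]
width: 59.6
```

>>> apply_moves([
  {"gripper": 20,"delta_pos": [-0.51,0.15,1.56],"dr": [0.087,0,0.032]},
  {"gripper": 20,"delta_pos": [-0.51,0.29,1.54],"dr": [0.088,0,0.032]},
  {"gripper": 20,"delta_pos": [-0.49,0.44,1.51],"dr": [0.087,0,0.032]},
  {"gripper": 20,"delta_pos": [-0.47,0.59,1.46],"dr": [0.088,0,0.032]},
  {"gripper": 20,"delta_pos": [-0.46,0.73,1.4],"dr": [0.087,0,0.032]},
])

```text
t: 12.07
ee_pos: [478.0, -98.9, 198.2]
orientation: [2.104, 0.859, -1.47]
ft_force: [-0.1, -0.2, -1.3]
width: 59.6
```

>>> apply_moves([
  {"gripper": 20,"delta_pos": [-0.43,0.87,1.34],"dr": [0.088,0,0.032]},
  {"gripper": 20,"delta_pos": [-0.39,0.99,1.25],"dr": [0.087,0,0.032]},
  {"gripper": 20,"delta_pos": [-0.37,1.11,1.16],"dr": [0.088,0,0.032]},
  {"gripper": 20,"delta_pos": [-0.33,1.21,1.06],"dr": [0.088,0,0.032]},
  {"gripper": 20,"delta_pos": [-0.29,1.32,0.94],"dr": [0.087,0,0.032]},
])

```text
t: 12.48
ee_pos: [458.6, -178.5, 195.3]
orientation: [2.413, 0.376, -1.686]
ft_force: [0.3, 0.4, -2.5]
width: 59.7
```

>>> apply_moves([
  {"gripper": 20,"delta_pos": [-0.24,1.4,0.83],"dr": [0.088,0,0.032]},
  {"gripper": 20,"delta_pos": [-0.2,1.48,0.7],"dr": [0.087,0,0.032]},
  {"gripper": 20,"delta_pos": [-0.15,1.53,0.58],"dr": [0.088,0,0.032]},
  {"gripper": 20,"delta_pos": [-0.1,1.59,0.43],"dr": [0.087,0,0.032]},
  {"gripper": 20,"delta_pos": [-0.05,1.62,0.29],"dr": [0.088,0,0.032]},
])

```text
t: 12.9
ee_pos: [439.1, -258.3, 192.4]
orientation: [-2.494, 0.195, 1.743]
ft_force: [0.1, 0.5, -2.8]
width: 59.8
```

```bash
cat >> kin.py <<'E'
def jstate():
    o,R,p=cur(); J=R@G.T; hh=np.arctan2(-J[0,1],J[1,1]); hh-=2*np.pi*(hh>0); O=p-J@TJ
    print("p",p.round(1),"h",hh.round(3),"phi",(np.degrees(np.arctan2(J[2,0],J[2,2]))%360).round(1),"Jyz",J[2,1].round(3),"O",O.round(1),"pour",(O+J@[-25,0,105]).round(1)); return R,p
E
python3 - <<'E'
from kin import *
jstate()
W=[(55,200),(85,80),(140,55)]; ps=[]
for ph in np.r_[np.linspace(55,85,8)[1:],np.linspace(85,140,14)[1:]]:
    ps.append(pour(-3.3,ph,[505,-270,np.interp(ph,[w[0] for w in W],[w[1] for w in W])]))
chain(ps,20)
E
```

```text
p [ 439.1 -258.3  192.4] h -3.3 phi 55.0 Jyz -0.003 O [ 407.3 -253.4  159.9] pour [ 506.3 -269.3  199.6]
t 12.9 q [-0.65  0.2   2.12  0.33  0.53  0.81] w 59.8 F [ 0.1  0.5 -2.8]
[{"gripper": 20, "delta_pos": [1.04, 0.09, 0.55], "dr": [-0.001, -0.075, 0.003]}, {"gripper": 20, "delta_pos": [1.16, 0.0, 0.33], "dr": [0.0, -0.074, 0.0]}, {"gripper": 20, "delta_pos": [1.19, 0.0, 0.2], "dr": [0.0, -0.075, 0.0]}, {"gripper": 20, "delta_pos": [1.21, 0.0, 0.07], "dr": [0.0, -0.075, 0.0]}, {"gripper": 20, "delta_pos": [1.21, 0.0, -0.05], "dr": [0.0, -0.075, 0.0]}]
[{"gripper": 20, "delta_pos": [1.23, 0.0, -0.18], "dr": [0.0, -0.075, 0.0]}, {"gripper": 20, "delta_pos": [1.21, 0.0, -0.32], "dr": [0.0, -0.074, 0.0]}, {"gripper": 20, "delta_pos": [-0.3, 0.0, -0.17], "dr": [0.0, -0.074, 0.0]}, {"gripper": 20, "delta_pos": [-0.3, 0.0, -0.19], "dr": [0.0, -0.074, 0.0]}, {"gripper": 20, "delta_pos": [-0.3, 0.0, -0.2], "dr": [0.0, -0.074, 0.0]}]
[{"gripper": 20, "delta_pos": [-0.31, 0.0, -0.21], "dr": [0.0, -0.074, 0.0]}, {"gripper": 20, "delta_pos": [-0.31, 0.0, -0.23], "dr": [0.0, -0.074, 0.0]}, {"gripper": 20, "delta_pos": [-0.32, 0.0, -0.24], "dr": [0.0, -0.073, 0.0]}, {"gripper": 20, "delta_pos": [-0.33, 0.0, -0.25], "dr": [0.0, -0.074, 0.0]}, {"gripper": 20, "delta_pos": [-0.34, 0.0, -0.26], "dr": [0.0, -0.074, 0.0]}]
[{"gripper": 20, "delta_pos": [-0.35, 0.0, -0.28], "dr": [0.0, -0.074, 0.0]}, {"gripper": 20, "delta_pos": [-0.35, 0.0, -0.28], "dr": [0.0, -0.074, 0.0]}, {"gripper": 20, "delta_pos": [-0.37, 0.0, -0.29], "dr": [0.0, -0.074, 0.0]}, {"gripper": 20, "delta_pos": [-0.38, 0.0, -0.3], "dr": [0.0, -0.073, 0.0]}, {"gripper": 20, "delta_pos": [-0.39, 0.0, -0.31], "dr": [0.0, -0.074, 0.0]}]
max use 0.6
```

>>> apply_moves([
  {"gripper": 20,"delta_pos": [1.04,0.09,0.55],"dr": [-0.001,-0.075,0.003]},
  {"gripper": 20,"delta_pos": [1.16,0,0.33],"dr": [0,-0.074,0]},
  {"gripper": 20,"delta_pos": [1.19,0,0.2],"dr": [0,-0.075,0]},
  {"gripper": 20,"delta_pos": [1.21,0,0.07],"dr": [0,-0.075,0]},
  {"gripper": 20,"delta_pos": [1.21,0,-0.05],"dr": [0,-0.075,0]},
])

```text
t: 13.32
ee_pos: [440.3, -259.1, 132.5]
orientation: [-2.113, 0.165, 2.169]
ft_force: [0.0, -0.5, -2.5]
width: 59.5
```

>>> apply_moves([
  {"gripper": 20,"delta_pos": [1.23,0,-0.18],"dr": [0,-0.075,0]},
  {"gripper": 20,"delta_pos": [1.21,0,-0.32],"dr": [0,-0.074,0]},
  {"gripper": 20,"delta_pos": [-0.3,0,-0.17],"dr": [0,-0.074,0]},
  {"gripper": 20,"delta_pos": [-0.3,0,-0.19],"dr": [0,-0.074,0]},
  {"gripper": 20,"delta_pos": [-0.3,0,-0.2],"dr": [0,-0.074,0]},
])

```text
t: 13.73
ee_pos: [451.7, -260.7, 115.5]
orientation: [-1.667, 0.13, 2.508]
ft_force: [0.7, 0.3, -2.5]
width: 59.6
```

>>> apply_moves([
  {"gripper": 20,"delta_pos": [-0.31,0,-0.21],"dr": [0,-0.074,0]},
  {"gripper": 20,"delta_pos": [-0.31,0,-0.23],"dr": [0,-0.074,0]},
  {"gripper": 20,"delta_pos": [-0.32,0,-0.24],"dr": [0,-0.073,0]},
  {"gripper": 20,"delta_pos": [-0.33,0,-0.25],"dr": [0,-0.074,0]},
  {"gripper": 20,"delta_pos": [-0.34,0,-0.26],"dr": [0,-0.074,0]},
])

```text
t: 14.15
ee_pos: [470.4, -263.8, 123.2]
orientation: [-1.175, 0.093, 2.759]
ft_force: [0.0, -1.0, -2.1]
width: 60.1
```

>>> apply_moves([
  {"gripper": 20,"delta_pos": [-0.35,0,-0.28],"dr": [0,-0.074,0]},
  {"gripper": 20,"delta_pos": [-0.35,0,-0.28],"dr": [0,-0.074,0]},
  {"gripper": 20,"delta_pos": [-0.37,0,-0.29],"dr": [0,-0.074,0]},
  {"gripper": 20,"delta_pos": [-0.38,0,-0.3],"dr": [0,-0.073,0]},
  {"gripper": 20,"delta_pos": [-0.39,0,-0.31],"dr": [0,-0.074,0]},
])

```text
t: 14.57
ee_pos: [493.6, -267.4, 122.7]
orientation: [-0.648, 0.052, 2.92]
ft_force: [-0.0, 0.4, -1.7]
width: 60.2
```

```bash
python3 - <<'E'
from kin import *
jstate(); o=cur()[0]; print(o["qpos"].round(2),o["ft_force"].round(2))
b=take("scene","scene4.npz"); a=take("top","top4.npz"); cv2.imwrite("pics/e1.png",np.hstack([crop(a,290,160,100,100,4),crop(b,180,190,120,140,4)[:400,:]]))
E
```

```text
p [ 493.6 -267.4  122.7] h -3.295 phi 140.1 Jyz 0.001 O [ 458.9 -262.3  152. ] pour [ 506.5 -269.8   55.4]
[-0.4   1.03  1.19 -0.25  2.04  1.35] [-0.04  0.43 -1.7 ]
```

View pics/e1.png

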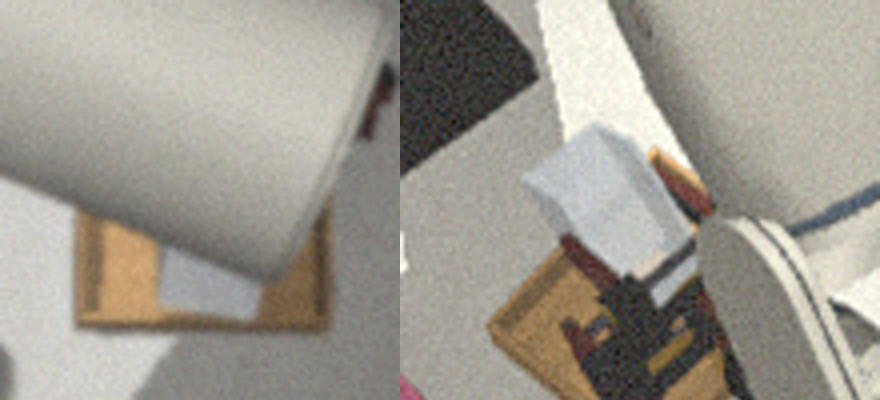

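Only the jar's back shows (scene crop (610,200)). The arm hides the buttons, so I shake now and look later.

>>> apply_moves([
  {"gripper": 20,"delta_pos": [-0.3,0,-0.4],"dr": [0,-0.1,0]},
  {"gripper": 20,"delta_pos": [-0.3,0,-0.4],"dr": [0,-0.1,0]},
  {"gripper": 20,"delta_pos": [0,0,-0.4],"dr": [0,-0.1,0]},
  {"gripper": 20,"delta_pos": [0,1.2,0],"dr": [0,0,0]},
  {"gripper": 20,"delta_pos": [0,-2.4,0],"dr": [0,0,0]},
])

```text
t: 15.08
ee_pos: [502.7, -261.7, 112.3]
orientation: [-0.213, 0.021, 2.977]
ft_force: [0.2, -0.2, -1.3]
width: 60.0
```

>>> apply_moves([
  {"gripper": 20,"delta_pos": [0,2.4,0],"dr": [0,0,0]},
  {"gripper": 20,"delta_pos": [0,-1.2,0],"dr": [0,0,0]},
  {"gripper": 20,"delta_pos": [0,0,0],"dr": [0,0.12,0]},
  {"gripper": 20,"delta_pos": [0,0,0],"dr": [0,0.12,0]},
  {"gripper": 20,"delta_pos": [0,0,0],"dr": [0,-0.12,0]},
])

```text
t: 15.5
ee_pos: [506.4, -272.3, 122.6]
orientation: [-0.438, 0.044, 2.958]
ft_force: [1.4, -0.8, 1.6]
width: 60.1
```

>>> apply_moves([
  {"gripper": 20,"delta_pos": [0,0,0],"dr": [0,-0.12,0]},
  {"gripper": 20,"delta_pos": [0,1.2,0],"dr": [0,0,0]},
  {"gripper": 20,"delta_pos": [0,-1.2,0],"dr": [0,0,0]},
  {"gripper": 20,"delta_pos": [0,0,0],"dr": [0,0,0]},
  {"gripper": 20,"delta_pos": [0,0,0],"dr": [0,0,0]},
])

```text
t: 15.92
ee_pos: [503.4, -269.7, 115.7]
orientation: [-0.218, 0.02, 2.98]
ft_force: [-0.5, -0.2, -2.4]
width: 59.7
```

```bash
python3 - <<'E'
from kin import *
jstate()
for i in range(1): o=cur()[0]; print(o["t"],o["qpos"].round(2),o["ft_force"].round(2))
b=take("scene","scene5.npz"); a=take("top","top5.npz")
# brass blobs in tray, scene view
for d in (a,b):
    hsv=cv2.cvtColor(d["img"],cv2.COLOR_RGB2HSV); W=cloud(d); s=(abs(W[...,0]-521)<72)&(abs(W[...,1]+275)<82)&(W[...,2]>11)&(W[...,2]<32); 
    n,l,st,c=cv2.connectedComponentsWithStats(s.astype(np.uint8)); print([(st[i,4],W[l==i].mean(0).round().tolist()) for i in range(1,n) if st[i,4]>4])
E
```

```text
p [ 503.4 -269.7  115.7] h -3.295 phi 156.7 Jyz 0.002 O [ 478.5 -266.1  153.8] pour [ 496.7 -269.1   47.5]
15.9167 [-0.39  1.19  1.04 -0.32  2.3   1.32] [-0.49 -0.2  -2.38]
[(np.int32(68), [521.0, -351.0, 20.0]), (np.int32(7), [466.0, -297.0, 13.0])]
[(np.int32(19), [450.0, -295.0, 21.0]), (np.int32(14), [450.0, -324.0, 21.0]), (np.int32(26), [479.0, -357.0, 21.0]), (np.int32(16), [593.0, -342.0, 21.0])]
```

```bash
cat >> kin.py <<'E'
fa=.199; C=np.array([547.8,-58.9,0]); fx=np.array([np.cos(fa),np.sin(fa),0]); fy=np.array([-np.sin(fa),np.cos(fa),0]); HF=fa-np.pi
def fen(x,y,z,phi=90,h=None,tj=None):
    h=HF if h is None else h; J=jar(h,phi); return J@G, C+x*fx+y*fy+np.array([0,0,30+z])+J@(TJ if tj is None else tj)
E
python3 - <<'E'
from kin import *
k=np.load("k.npy"); R,p=jstate(); q=cur()[0]["qpos"]
pu=p+[-30,0,115]; n=14
ps=[(jar(-3.295,156.7+(80-156.7)*i/n)@G,p+(pu-p)*i/n) for i in range(1,n+1)]
pf=fen(30,70,130,80)[1]; m=11
ps+=[(jar(-3.295+(HF+3.295)*i/m,80)@G,pu+(pf-pu)*i/m) for i in range(1,m+1)]
for P in ps[::4]+[ps[-1],fen(15,45,2)]: q,er=ik(*P,k,q); print(P[1].round(),q.round(2),round(er,3))
chain(ps,20)
E
```

```text
p [ 503.6 -269.7  115.9] h -3.295 phi 156.8 Jyz 0.003 O [ 478.7 -266.1  154.1] pour [ 496.8 -269.2   47.8]
[ 501. -270.  124.] [-0.38  1.12  1.1  -0.28  2.22  1.34] 0.0
[ 493. -270.  157.] [-0.4   0.88  1.29 -0.21  1.9   1.36] 0.0
[ 484. -270.  190.] [-0.43  0.63  1.49 -0.15  1.56  1.33] 0.0
[ 476. -270.  223.] [-0.49  0.39  1.7  -0.06  1.22  1.27] 0.0
[ 510. -190.  216.] [-0.34  0.36  1.77 -0.03  1.1   1.3 ] 0.0
[557. -83. 196.] [-0.14  0.41  1.74 -0.02  1.07  1.37] 0.0
[605.  24. 176.] [ 0.05  0.5   1.65 -0.01  1.08  1.43] 0.0
[605.  24. 176.] [ 0.05  0.5   1.65 -0.01  1.08  1.43] 0.0
[598.  -3.  40.] [ 0.02  0.75  1.6  -0.05  1.05  1.42] 0.0
t 16.02 q [-0.39  1.2   1.04 -0.32  2.3   1.32] w 59.7 F [ 0.1 -0.1 -1.5]
[{"gripper": 20, "delta_pos": [0.09, 0.03, 0.84], "dr": [-0.003, 0.097, 0.0]}, {"gripper": 20, "delta_pos": [0.01, 0.04, 0.85], "dr": [0.0, 0.095, 0.0]}, {"gripper": 20, "delta_pos": [-0.07, 0.03, 0.85], "dr": [0.0, 0.096, 0.0]}, {"gripper": 20, "delta_pos": [-0.16, 0.03, 0.83], "dr": [0.0, 0.096, 0.0]}, {"gripper": 20, "delta_pos": [-0.23, 0.03, 0.82], "dr": [0.0, 0.095
[... 882 characters left out ...]
[0.42, -2.77, -1.0], "dr": [-0.032, 0.0, 0.003]}, {"gripper": 20, "delta_pos": [0.41, -2.74, -1.08], "dr": [-0.032, 0.0, 0.002]}, {"gripper": 20, "delta_pos": [0.4, -2.7, -1.17], "dr": [-0.031, 0.0, 0.003]}, {"gripper": 20, "delta_pos": [0.4, -2.67, -1.25], "dr": [-0.032, 0.0, 0.003]}]
[{"gripper": 20, "delta_pos": [0.38, -2.62, -1.34], "dr": [-0.032, 0.0, 0.002]}, {"gripper": 20, "delta_pos": [0.39, -2.59, -1.42], "dr": [-0.032, 0.0, 0.003]}, {"gripper": 20, "delta_pos": [0.37, -2.53, -1.51], "dr": [-0.032, 0.0, 0.003]}, {"gripper": 20, "delta_pos": [0.37, -2.49, -1.58], "dr": [-0.032, 0.0, 0.003]}, {"gripper": 20, "delta_pos": [0.36, -2.44, -1.66], "dr": [-0.032, 0.0, 0.002]}]
max use 0.78
```

>>> apply_moves([
  {"gripper": 20,"delta_pos": [0.09,0.03,0.84],"dr": [-0.003,0.097,0]},
  {"gripper": 20,"delta_pos": [0.01,0.04,0.85],"dr": [0,0.095,0]},
  {"gripper": 20,"delta_pos": [-0.07,0.03,0.85],"dr": [0,0.096,0]},
  {"gripper": 20,"delta_pos": [-0.16,0.03,0.83],"dr": [0,0.096,0]},
  {"gripper": 20,"delta_pos": [-0.23,0.03,0.82],"dr": [0,0.095,0]},
])

```text
t: 16.43
ee_pos: [493.4, -269.6, 157.2]
orientation: [-0.926, 0.071, 2.848]
ft_force: [-0.2, 0.2, -2.3]
width: 59.6
```

>>> apply_moves([
  {"gripper": 20,"delta_pos": [-0.31,0.04,0.79],"dr": [0,0.096,0]},
  {"gripper": 20,"delta_pos": [-0.38,0.03,0.75],"dr": [0,0.095,0]},
  {"gripper": 20,"delta_pos": [-0.45,0.03,0.72],"dr": [0,0.096,0]},
  {"gripper": 20,"delta_pos": [-0.52,0.03,0.67],"dr": [0,0.096,0]},
  {"gripper": 20,"delta_pos": [-0.58,0.04,0.62],"dr": [0,0.095,0]},
])

```text
t: 16.85
ee_pos: [482.5, -269.7, 198.9]
orientation: [-1.581, 0.122, 2.56]
ft_force: [0.6, -0.6, -1.5]
width: 59.8
```

>>> apply_moves([
  {"gripper": 20,"delta_pos": [-0.64,0.03,0.56],"dr": [0,0.096,0]},
  {"gripper": 20,"delta_pos": [-0.69,0.03,0.5],"dr": [0,0.096,0]},
  {"gripper": 20,"delta_pos": [-0.73,0.03,0.42],"dr": [0,0.095,0]},
  {"gripper": 20,"delta_pos": [-0.77,0.04,0.36],"dr": [0,0.096,0]},
  {"gripper": 20,"delta_pos": [0.43,-2.83,-0.82],"dr": [-0.032,0,0.003]},
])

```text
t: 17.27
ee_pos: [483.5, -246.0, 229.1]
orientation: [-2.068, 0.134, 2.24]
ft_force: [1.0, 1.1, -2.5]
width: 59.7
```

>>> apply_moves([
  {"gripper": 20,"delta_pos": [0.43,-2.8,-0.9],"dr": [-0.032,0,0.003]},
  {"gripper": 20,"delta_pos": [0.42,-2.77,-1.0],"dr": [-0.032,0,0.003]},
  {"gripper": 20,"delta_pos": [0.41,-2.74,-1.08],"dr": [-0.032,0,0.002]},
  {"gripper": 20,"delta_pos": [0.4,-2.7,-1.17],"dr": [-0.031,0,0.003]},
  {"gripper": 20,"delta_pos": [0.4,-2.67,-1.25],"dr": [-0.032,0,0.003]},
])

```text
t: 17.68
ee_pos: [545.7, -107.8, 200.7]
orientation: [2.103, 0.042, -2.295]
ft_force: [0.0, 0.2, -0.8]
width: 59.8
```

>>> apply_moves([
  {"gripper": 20,"delta_pos": [0.38,-2.62,-1.34],"dr": [-0.032,0,0.002]},
  {"gripper": 20,"delta_pos": [0.39,-2.59,-1.42],"dr": [-0.032,0,0.003]},
  {"gripper": 20,"delta_pos": [0.37,-2.53,-1.51],"dr": [-0.032,0,0.003]},
  {"gripper": 20,"delta_pos": [0.37,-2.49,-1.58],"dr": [-0.032,0,0.003]},
  {"gripper": 20,"delta_pos": [0.36,-2.44,-1.66],"dr": [-0.032,0,0.002]},
])

```text
t: 18.1
ee_pos: [605.7, 26.0, 175.5]
orientation: [2.018, 0.205, -2.203]
ft_force: [0.1, -0.6, -1.1]
width: 59.9
```

```bash
python3 - <<'E'
from kin import *
jstate(); o=cur()[0]; print(o["qpos"].round(2),o["ft_force"].round(2))
b=take("scene","scene6.npz"); a=take("top","top6.npz")
cv2.imwrite("pics/f1.png",np.hstack([crop(a,295,170,90,90,4),crop(b,190,150,110,160,2.5)[:360,:275] if 0 else crop(b,195,150,200,180,2)]))
E
```

```text
p [605.7  26.  175.5] h -2.941 phi 80.1 Jyz -0.002 O [563.7  17.2 159.8] pour [669.2  38.7 153.2]
[ 0.03  0.5   1.65 -0.02  1.08  1.41] [ 0.08 -0.58 -1.12]
```

View pics/f1.png

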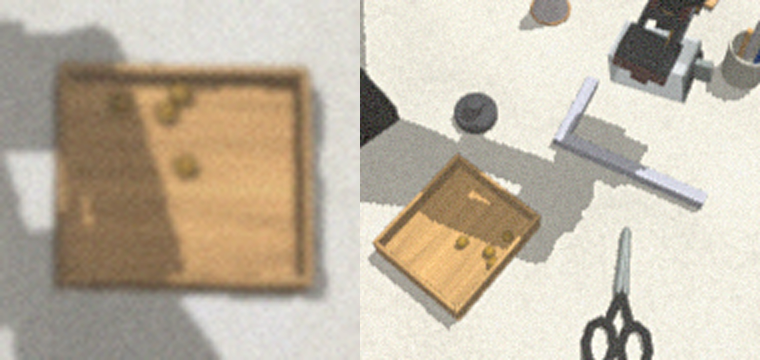

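All four buttons are in the tray: top crop (120,100), (165,110), (180,93), (187,165), and the scene view agrees. Now laying the jar down.

```bash
python3 - <<'E'
from kin import *
R,p=jstate(); ps=[]; n=8; T=fen(20,48,8)[1]
for i in range(1,n+1): ps.append((jar(HF,80+10*i/n)@G,p+(T-p)*i/n))
ps+=[fen(20,48,4)]
chain(ps,20)
E
```

```text
p [606.3  28.2 174.9] h -2.938 phi 80.1 Jyz -0.003 O [564.4  19.3 159.2] pour [669.8  41.  152.7]
t 18.2 q [ 0.03  0.5   1.65 -0.01  1.08  1.41] w 59.9 F [-0.1 -0.4 -2.1]
[{"gripper": 20, "delta_pos": [1.61, 0.32, -0.02], "dr": [0.005, -0.02, 0.002]}, {"gripper": 20, "delta_pos": [1.62, 0.32, -0.05], "dr": [0.0, -0.022, 0.0]}, {"gripper": 20, "delta_pos": [1.61, 0.32, -0.09], "dr": [0.0, -0.022, 0.0]}, {"gripper": 20, "delta_pos": [1.61, 0.32, -0.12], "dr": [0.0, -0.022, 0.0]}, {"gripper": 20, "delta_pos": [1.61, 0.32, -0.16], "dr": [0.0, -0.022, 0.0]}]
[{"gripper": 20, "delta_pos": [1.6, 0.32, -0.2], "dr": [0.0, -0.021, 0.0]}, {"gripper": 20, "delta_pos": [1.6, 0.31, -0.23], "dr": [0.0, -0.022, 0.0]}, {"gripper": 20, "delta_pos": [1.59, 0.32, -0.26], "dr": [0.0, -0.022, 0.0]}, {"gripper": 20, "delta_pos": [0.39, 0.0, -0.1], "dr": [0.0, 0.0, 0.0]}, {"gripper": 20, "delta_pos": [0, 0, 0], "dr": [0, 0, 0]}]
max use 0.4
```

>>> apply_moves([
  {"gripper": 20,"delta_pos": [1.61,0.32,-0.02],"dr": [0.005,-0.02,0.002]},
  {"gripper": 20,"delta_pos": [1.62,0.32,-0.05],"dr": [0,-0.022,0]},
  {"gripper": 20,"delta_pos": [1.61,0.32,-0.09],"dr": [0,-0.022,0]},
  {"gripper": 20,"delta_pos": [1.61,0.32,-0.12],"dr": [0,-0.022,0]},
  {"gripper": 20,"delta_pos": [1.61,0.32,-0.16],"dr": [0,-0.022,0]},
])

```text
t: 18.62
ee_pos: [602.2, 6.9, 94.6]
orientation: [1.894, 0.183, -2.308]
ft_force: [1.3, 0.1, -2.3]
width: 59.5
```

>>> apply_moves([
  {"gripper": 20,"delta_pos": [1.6,0.32,-0.2],"dr": [0,-0.021,0]},
  {"gripper": 20,"delta_pos": [1.6,0.31,-0.23],"dr": [0,-0.022,0]},
  {"gripper": 20,"delta_pos": [1.5,0.32,-0.24],"dr": [0,-0.022,0]},
  {"gripper": 20,"delta_pos": [0,0,0],"dr": [0,0,0]},
  {"gripper": 20,"delta_pos": [0,0,0],"dr": [0,0,0]},
])

```text
t: 19.03
ee_pos: [600.2, -2.8, 47.0]
orientation: [1.816, 0.176, -2.367]
ft_force: [0.9, 0.0, -2.1]
width: 60.1
```

```bash
python3 - <<'E'
from kin import *
R,p=jstate(); o=cur()[0]; print(o["ft_force"].round(2),o["qpos"].round(2)); print("O in fence",((p-R@G.T@TJ-C)@np.stack([fx,fy,ez],1)).round(1))
b=take("scene","scene7.npz"); a=take("top","top7.npz")
F=np.stack([fx,fy,ez],1)
for d in(a,b):
    W=cloud(d).reshape(-1,3); Q=(W-C)@F
    k=(Q[:,2]>17)&(Q[:,2]<27); q=Q[k]
    s=q[(q[:,1]>20)&(q[:,1]<95)&(q[:,0]<8)&(q[:,0]>-30)]; l=q[(q[:,0]>125)&(q[:,0]<180)&(q[:,1]<10)&(q[:,1]>-30)]
    for nm,z,ax in(("short x",s,0),("long y",l,1)):
        if len(z)>15: print(nm,len(z),"p5/50/95",np.percentile(z[:,ax],[3,50,97]).round(1),"slope",np.polyfit(z[:,1-ax],z[:,ax],1)[0].round(3),"h",np.median(z[:,2]).round(1))
    t=Q[(Q[:,2]>50)&(Q[:,2]<90)&(Q[:,0]>-20)&(Q[:,0]<150)&(Q[:,1]>0)&(Q[:,1]<100)]; print("jar-ish",len(t),np.percentile(t,[5,95],axis=0).round(0).tolist() if len(t) else "")
E
```

```text
p [600.2  -2.8  47. ] h -2.948 phi 90.1 Jyz 0.0 O [556.1 -11.7  39. ] pour [659.1   8.4  13.8]
[ 0.91  0.   -2.13] [ 0.    0.74  1.59 -0.06  1.07  1.41]
O in fence [17.5 44.6 39. ]
short x 60 p5/50/95 [-17.8  -9.2  -0.8] slope -0.099 h 22.8
long y 24 p5/50/95 [-15.4 -11.   -5.9] slope 0.087 h 23.7
jar-ish 214 [[18.0, 9.0, 56.0], [94.0, 33.0, 77.0]]
short x 133 p5/50/95 [-17.1  -8.8  -0.2] slope 0.009 h 20.8
long y 124 p5/50/95 [-16.4  -7.8   1.3] slope -0.007 h 21.1
jar-ish 370 [[19.0, 15.0, 54.0], [135.0, 71.0, 71.0]]
```

```bash
python3 - <<'E'
from kin import *
chain([fen(17.5,44.6,z) for z in(6,3,1.5,.5)],20)
R=cur()[1]; print("fx in tool",(R.T@fx).round(3),"fy",(R.T@fy).round(3))
E
```

```text
t 19.13 q [ 0.    0.74  1.59 -0.06  1.07  1.41] w 59.7 F [ 1.   0.6 -1.8]
[{"gripper": 20, "delta_pos": [0.42, 0.0, -0.01], "dr": [-0.005, 0.0, 0.001]}, {"gripper": 20, "delta_pos": [0.29, 0.0, -0.08], "dr": [0.0, 0.0, 0.0]}, {"gripper": 20, "delta_pos": [0.15, 0.0, -0.04], "dr": [0.0, 0.0, 0.0]}, {"gripper": 20, "delta_pos": [0.09, 0.0, -0.02], "dr": [0.0, 0.0, 0.0]}, {"gripper": 20, "delta_pos": [0, 0, 0], "dr": [0, 0, 0]}]
max use 0.1
fx in tool [-0.257 -0.005 -0.966] fy [ 0.001 -1.     0.005]
```

>>> apply_moves([
  {"gripper": 20,"delta_pos": [0.4,0,0],"dr": [-0.005,0,0]},
  {"gripper": 20,"delta_pos": [0.3,0,-0.08],"dr": [0,0,0]},
  {"gripper": 20,"delta_pos": [0.15,0,-0.04],"dr": [0,0,0]},
  {"gripper": 20,"delta_pos": [0,0,0],"dr": [0,0,0]},
  {"gripper": 20,"delta_pos": [0,0,0],"dr": [0,0,0]},
])

```text
t: 19.55
ee_pos: [599.6, -2.2, 38.5]
orientation: [1.813, 0.182, -2.363]
ft_force: [0.4, 0.4, -2.0]
width: 59.9
```

>>> apply_moves([
  {"gripper": 20,"delta_pos": [0,0.4,0],"dr": [0,0,0]},
  {"gripper": 20,"delta_pos": [0,0.4,0],"dr": [0,0,0]},
  {"gripper": 20,"delta_pos": [0,0.3,0],"dr": [0,0,0]},
  {"gripper": 20,"delta_pos": [0,0,0],"dr": [0,0,0]},
  {"gripper": 20,"delta_pos": [0,0,0],"dr": [0,0,0]},
])

```text
t: 19.97
ee_pos: [601.9, -13.4, 38.4]
orientation: [1.814, 0.182, -2.364]
ft_force: [0.8, -0.4, -1.6]
width: 59.7
```

>>> apply_moves([
  {"gripper": 20,"delta_pos": [0.11,0,0.4],"dr": [0,0,0]},
  {"gripper": 20,"delta_pos": [0.11,0,0.4],"dr": [0,0,0]},
  {"gripper": 20,"delta_pos": [0.11,0,0.4],"dr": [0,0,0]},
  {"gripper": 20,"delta_pos": [0,0,0],"dr": [0,0,0]},
  {"gripper": 20,"delta_pos": [0,0,0],"dr": [0,0,0]},
])

```text
t: 20.38
ee_pos: [589.3, -15.5, 38.4]
orientation: [1.813, 0.182, -2.363]
ft_force: [0.8, 0.9, -2.6]
width: 59.7
```

```bash
cat >> kin.py <<'E'
def fs():
    R,p=jstate(); o=cur()[0]; F=np.stack([fx,fy,ez],1); print("t",round(o["t"],2),"force in fence",(F.T@o["ft_force"]).round(2),"mom",(F.T@o["moment"]).round(2),"O in fence",((p-R@G.T@TJ-C)@F).round(1),"h-HF",)
E
python3 -c "
from kin import *
fs()"
```

```text
p [589.3 -15.5  38.4] h -2.943 phi 90.1 Jyz -0.001 O [545.2 -24.6  30.4] pour [648.1  -3.9   5.2]
t 20.38 force in fence [ 0.93  0.74 -2.63] mom [ 0.05 -0.03 -0.02] O in fence [ 4.2 34.1 30.4] h-HF
```

>>> apply_moves([
  {"gripper": 20,"delta_pos": [0.05,0,-0.01],"dr": [0,0,0]},
  {"gripper": 20,"delta_pos": [0.05,0,-0.01],"dr": [0,0,0]},
  {"gripper": 20,"delta_pos": [0,0,0],"dr": [0,0,0]},
  {"gripper": 20,"delta_pos": [0,0,0],"dr": [0,0,0]},
  {"gripper": 20,"delta_pos": [0,0,0],"dr": [0,0,0]},
])

```text
t: 20.8
ee_pos: [589.8, -15.5, 37.8]
orientation: [1.814, 0.182, -2.363]
ft_force: [-1.7, 0.8, 5.8]
width: 59.6
```

>>> apply_moves([
  {"gripper": 20,"delta_pos": [0,0.15,0],"dr": [0,0,0]},
  {"gripper": 20,"delta_pos": [0,0.15,0],"dr": [0,0,0]},
  {"gripper": 20,"delta_pos": [0,0,0],"dr": [0,0,0]},
  {"gripper": 20,"delta_pos": [0,0,0],"dr": [0,0,0]},
  {"gripper": 20,"delta_pos": [0,0,0],"dr": [0,0,0]},
])

```text
t: 21.22
ee_pos: [590.4, -17.4, 37.8]
orientation: [1.815, 0.183, -2.364]
ft_force: [-2.0, 4.6, 5.7]
width: 59.6
```

>>> apply_moves([
  {"gripper": 20,"delta_pos": [0.03,0,0.12],"dr": [0,0,0]},
  {"gripper": 20,"delta_pos": [0.03,0,0.12],"dr": [0,0,0]},
  {"gripper": 20,"delta_pos": [0,0,0],"dr": [0,0,0]},
  {"gripper": 20,"delta_pos": [0,0,0],"dr": [0,0,0]},
  {"gripper": 20,"delta_pos": [0,0,0],"dr": [0,0,0]},
])

```text
t: 21.63
ee_pos: [589.9, -17.6, 37.9]
orientation: [1.82, 0.183, -2.36]
ft_force: [3.8, 6.9, 1.9]
width: 59.9
```

```bash
python3 -c "
from kin import *
fs()"
```

```text
p [589.9 -17.6  37.9] h -2.943 phi 89.8 Jyz -0.002 O [545.9 -26.7  29.6] pour [648.9  -6.    5. ]
t 21.63 force in fence [5.06 6.03 1.9 ] mom [ 0.94 -0.55 -0.34] O in fence [ 4.5 32.  29.6] h-HF
```

>>> apply_moves([
  {"gripper": 20,"delta_pos": [0,0.1,0],"dr": [0,0,0]},
  {"gripper": 20,"delta_pos": [0,0.1,0],"dr": [0,0,0]},
  {"gripper": 20,"delta_pos": [0,0,0],"dr": [0,0,0]},
  {"gripper": 20,"delta_pos": [0,0,0],"dr": [0,0,0]},
  {"gripper": 20,"delta_pos": [0,0,0],"dr": [0,0,0]},
])

```text
t: 22.05
ee_pos: [590.0, -17.7, 37.9]
orientation: [1.821, 0.185, -2.362]
ft_force: [3.0, 14.0, 3.7]
width: 59.8
```

>>> apply_moves([
  {"gripper": 20,"delta_pos": [0.02,0,0.1],"dr": [0,0,0]},
  {"gripper": 20,"delta_pos": [0.02,0,0.1],"dr": [0,0,0]},
  {"gripper": 20,"delta_pos": [0,0,0],"dr": [0,0,0]},
  {"gripper": 20,"delta_pos": [0,0,0],"dr": [0,0,0]},
  {"gripper": 20,"delta_pos": [0,0,0],"dr": [0,0,0]},
])

```text
t: 22.47
ee_pos: [589.7, -17.8, 38.2]
orientation: [1.826, 0.185, -2.359]
ft_force: [6.7, 15.3, 1.9]
width: 59.9
```

```bash
python3 -c "
from kin import *
fs()"
```

```text
p [589.7 -17.8  38.2] h -2.945 phi 89.6 Jyz -0.004 O [545.7 -26.9  29.8] pour [648.7  -6.2   5.5]
t 22.47 force in fence [ 9.55 13.68  1.85] mom [ 2.57 -1.54 -0.85] O in fence [ 4.2 31.8 29.8] h-HF
```

>>> apply_moves([
  {"gripper": 20,"delta_pos": [-0.02,-0.1,-0.08],"dr": [0,0,0]},
  {"gripper": 20,"delta_pos": [0.05,-0.1,-0.03],"dr": [0,0,0]},
  {"gripper": 20,"delta_pos": [0,0,0],"dr": [0,0,0]},
  {"gripper": 75,"delta_pos": [0,0,0],"dr": [0,0,0]},
  {"gripper": 75,"delta_pos": [0,0,0],"dr": [0,0,0]},
])

```text
t: 22.88
ee_pos: [587.0, -19.1, 36.9]
orientation: [1.814, 0.182, -2.362]
ft_force: [0.4, -1.1, -0.3]
width: 65.6
```

>>> apply_moves([
  {"gripper": 85,"delta_pos": [0,0,0],"dr": [0,0,0]},
  {"gripper": 85,"delta_pos": [0,0,0],"dr": [0,0,0]},
  {"gripper": 85,"delta_pos": [0,0,0],"dr": [0,0,0]},
  {"gripper": 85,"delta_pos": [-0.5,0,0],"dr": [0,0,0]},
  {"gripper": 85,"delta_pos": [-1,0,0],"dr": [0,0,0]},
])

```text
t: 23.3
ee_pos: [589.5, -18.5, 50.9]
orientation: [1.811, 0.182, -2.366]
ft_force: [-0.4, -0.0, 0.4]
width: 74.6
```

>>> apply_moves([
  {"gripper": 85,"delta_pos": [-3,0,0],"dr": [0,0,0]},
  {"gripper": 85,"delta_pos": [-3,0,0],"dr": [0,0,0]},
  {"gripper": 85,"delta_pos": [-3,0,0],"dr": [0,0,0]},
  {"gripper": 85,"delta_pos": [-3,0,0],"dr": [0,0,0]},
  {"gripper": 85,"delta_pos": [0,0,0],"dr": [0,0,0]},
])

```text
t: 23.72
ee_pos: [625.9, -12.2, 174.5]
orientation: [1.827, 0.181, -2.352]
ft_force: [0.6, -0.2, 1.8]
width: 74.6
```

```bash
python3 - <<'E'
from kin import *
jstate(); o=cur()[0]; print(o["t"],o["ft_force"].round(1),o["qpos"].round(2))
b=take("scene","scene8.npz"); a=take("top","top8.npz")
cv2.imwrite("pics/g1.png",np.hstack([crop(a,200,120,80,110,5)[:550,:400],crop(b,280,140,100,137,4)[:548,:400]][1:]+[]) if 0 else np.hstack([crop(a,200,120,80,110,5),crop(b,285,150,80,110,5)]))
F=np.stack([fx,fy,ez],1)
for d in(a,b):
    W=cloud(d).reshape(-1,3); Q=(W-C)@F
    t=Q[(Q[:,2]>50)&(Q[:,2]<70)&(Q[:,0]>-20)&(Q[:,0]<115)&(Q[:,1]>-15)&(Q[:,1]<80)]
    if len(t)>40:
        (c,s,an)=cv2.minAreaRect(t[:,:2].astype(np.float32)); print("top",len(t),np.percentile(t,[3,97],axis=0).round(0).tolist(),np.round(c,1),np.round(s,1),round(an,1),"z",np.median(t[:,2]).round(1))
    t=Q[(Q[:,2]>8)&(Q[:,2]<52)&(Q[:,0]>15)&(Q[:,0]<90)&(Q[:,1]>45)&(Q[:,1]<80)]
    if len(t)>20: print("+y side y",np.median(t[:,1]).round(1),"slope",np.polyfit(t[:,0],t[:,1],1)[0].round(3))
E
```

```text
p [625.9 -12.2 174.5] h -2.942 phi 89.4 Jyz 0.002 O [582.  -21.4 165.9] pour [ 6.851e+02 -6.000e-01  1.420e+02]
23.7167 [ 0.6 -0.2  1.8] [-0.01  0.6   1.5  -0.06  1.29  1.38]
top 450 [[4.0, 4.0, 55.0], [102.0, 40.0, 66.0]] [56.7 24.3] [ 42.6 108.9] 89.9 z 61.2
top 712 [[7.0, 2.0, 53.0], [107.0, 59.0, 62.0]] [58.9 31.6] [ 63.2 111.1] 89.4 z 58.8
```

View pics/g1.png

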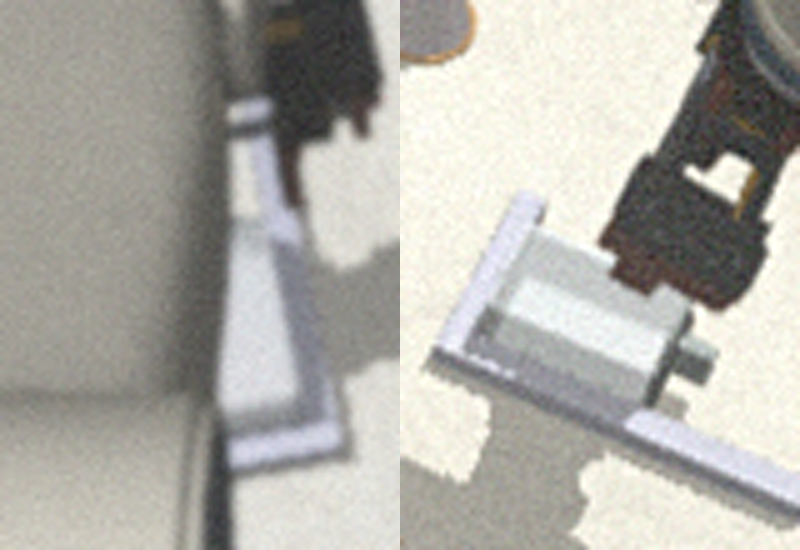

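Released. From the scene crop the jar lies square in the corner with its lid towards +x. I clear the arm so both cameras can check for gaps.

```bash
python3 - <<'E'
from kin import *
o,R,p=cur(); n=9; T=np.array([600,250,300.]); chain([(R,p+[0,0,40])]+[(R,p+[0,0,40]+(T-p-[0,0,40])*i/n) for i in range(1,n+1)],85)
E
```

```text
t 23.82 q [-0.01  0.61  1.5  -0.06  1.29  1.38] w 74.5 F [-1.9  0.5 -0.7]
[{"gripper": 85, "delta_pos": [-3.87, 0.0, 1.02], "dr": [0.0, 0.0, 0.0]}, {"gripper": 85, "delta_pos": [-1.06, -2.91, -0.07], "dr": [0.0, 0.0, 0.0]}, {"gripper": 85, "delta_pos": [-1.06, -2.9, -0.06], "dr": [0.0, 0.0, 0.0]}, {"gripper": 85, "delta_pos": [-1.06, -2.91, -0.07], "dr": [0.0, 0.0, 0.0]}, {"gripper": 85, "delta_pos": [-1.05, -2.9, -0.07], "dr": [0.0, 0.0, 0.0]}]
[{"gripper": 85, "delta_pos": [-1.06, -2.91, -0.06], "dr": [0.0, 0.0, 0.0]}, {"gripper": 85, "delta_pos": [-1.06, -2.91, -0.07], "dr": [0.0, 0.0, 0.0]}, {"gripper": 85, "delta_pos": [-1.06, -2.9, -0.07], "dr": [0.0, 0.0, 0.0]}, {"gripper": 85, "delta_pos": [-1.06, -2.91, -0.07], "dr": [0.0, 0.0, 0.0]}, {"gripper": 85, "delta_pos": [-1.06, -2.9, -0.06], "dr": [0.0, 0.0, 0.0]}]
max use 0.96
```

>>> apply_moves([
  {"gripper": 85,"delta_pos": [-3.8,0,1.0],"dr": [0,0,0]},
  {"gripper": 85,"delta_pos": [-1.06,-2.9,-0.07],"dr": [0,0,0]},
  {"gripper": 85,"delta_pos": [-1.06,-2.9,-0.07],"dr": [0,0,0]},
  {"gripper": 85,"delta_pos": [-1.06,-2.9,-0.07],"dr": [0,0,0]},
  {"gripper": 85,"delta_pos": [-1.06,-2.9,-0.07],"dr": [0,0,0]},
])

```text
t: 24.23
ee_pos: [610.3, 104.8, 246.1]
orientation: [1.81, 0.181, -2.366]
ft_force: [1.1, 0.5, 0.1]
width: 74.7
```

>>> apply_moves([
  {"gripper": 85,"delta_pos": [-1.06,-2.9,-0.07],"dr": [0,0,0]},
  {"gripper": 85,"delta_pos": [-1.06,-2.9,-0.07],"dr": [0,0,0]},
  {"gripper": 85,"delta_pos": [-1.06,-2.9,-0.07],"dr": [0,0,0]},
  {"gripper": 85,"delta_pos": [-1.06,-2.9,-0.07],"dr": [0,0,0]},
  {"gripper": 85,"delta_pos": [-1.06,-2.9,-0.07],"dr": [0,0,0]},
])

```text
t: 24.65
ee_pos: [598.5, 250.5, 296.3]
orientation: [1.81, 0.181, -2.366]
ft_force: [0.2, 0.4, 0.2]
width: 74.2
```

```bash
python3 - <<'E'
from kin import *
b=take("scene","scene9.npz"); a=take("top","top9.npz")
cv2.imwrite("pics/g2.png",np.hstack([crop(a,225,125,55,95,7)[:600,:390],crop(b,285,180,55,85,7)[:600]][:1]+[cv2.resize(crop(b,285,180,58,90,1),None,fx=7,fy=665/90,interpolation=cv2.INTER_CUBIC)[:600]]))
F=np.stack([fx,fy,ez],1)
for d in(a,b):
    W=cloud(d).reshape(-1,3); Q=(W-C)@F
    t=Q[(Q[:,2]>55)&(Q[:,2]<67)&(Q[:,0]>-20)&(Q[:,0]<125)&(Q[:,1]>-15)&(Q[:,1]<80)]
    (c,s,an)=cv2.minAreaRect(t[:,:2].astype(np.float32)); print("jar top",len(t),"x,y p2/p98",np.percentile(t[:,:2],[2,98],axis=0).round(1).tolist(),"rect",np.round(c,1),np.round(s,1),round(an,1))
    k=(Q[:,2]>18)&(Q[:,2]<26); q=Q[k]
    s=q[(q[:,1]>65)&(q[:,1]<98)&(q[:,0]<12)&(q[:,0]>-30)]; s2=q[(q[:,1]>5)&(q[:,1]<55)&(q[:,0]<12)&(q[:,0]>-30)]; l=q[(q[:,0]>135)&(q[:,0]<188)&(q[:,1]<12)&(q[:,1]>-30)]
    for nm,z,ax in(("short free",s,0),("short by jar",s2,0),("long",l,1)): print(" ",nm,len(z),np.percentile(z[:,ax],[2,50,98]).round(1))
E
```

```text
jar top 859 x,y p2/p98 [[5.0, 4.2], [109.2, 61.6]] rect [63.6 32.9] [ 59.8 122.1] 90.0
  short free 71 [-18.   -8.4   0.7]
  short by jar 114 [-18.4  -8.    4.9]
  long 96 [-15.4  -7.    2.1]
jar top 711 x,y p2/p98 [[5.9, 2.4], [107.1, 61.8]] rect [63.7 32.7] [121.   63.3] 0.2
  short free 46 [-17.2 -10.3  -0.1]
  short by jar 70 [-17.5 -10.   -1.6]
  long 119 [-17.  -8.   1.]
```

View pics/g2.png

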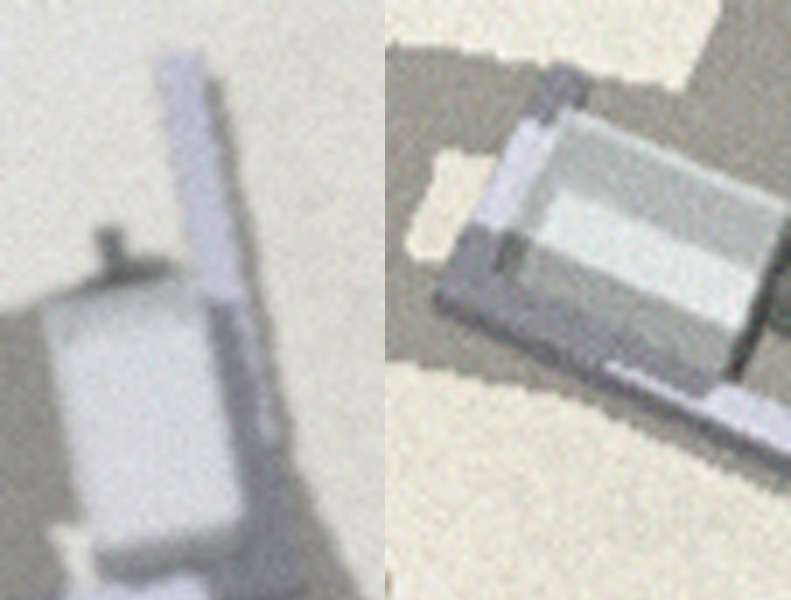

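The angle is square (0.0–0.2°) and the side is flush. But both depth views put the base about 4 mm from the short bar, so the earlier x resistance may have been friction. I'll nudge along the axis from the lid end, closed fingertips on the end of the grip bar.

```bash
python3 - <<'E'
from kin import *
o,R,p=cur(); R1=jar(HF,90)@G; P=lambda x,y,z: C+x*fx+y*fy+np.array([0,0,z])
T=P(170,31,130); n=10; ps=[(R1,p+(T-p)*i/n) for i in range(1,n+1)]
ps+=[(R1,P(170,31,z)) for z in(105,80,60,45,38)]
chain(ps,0)
k=np.load("k.npy"); print(ik(R1,P(145,31,38),k,o["qpos"]))
E
```

```text
t 24.75 q [0.36 0.53 1.33 0.04 1.54 1.72] w 74.8 F [ 0.3  1.2 -0.4]
[{"gripper": 0, "delta_pos": [1.46, 2.66, -0.98], "dr": [0.004, 0.001, 0.001]}, {"gripper": 0, "delta_pos": [1.47, 2.64, -1.0], "dr": [0.0, 0.0, 0.0]}, {"gripper": 0, "delta_pos": [1.47, 2.65, -0.99], "dr": [0.0, 0.0, 0.0]}, {"gripper": 0, "delta_pos": [1.47, 2.65, -0.99], "dr": [0.0, 0.0, 0.0]}, {"gripper": 0, "delta_pos": [1.47, 2.65, -0.99], "dr": [0.0, 0.0, 0.0]}]
[{"gripper": 0, "delta_pos": [1.47, 2.65, -1.0], "dr": [0.0, 0.0, 0.0]}, {"gripper": 0, "delta_pos": [1.46, 2.65, -0.99], "dr": [0.0, 0.0, 0.0]}, {"gripper": 0, "delta_pos": [1.47, 2.65, -0.99], "dr": [0.0, 0.0, 0.0]}, {"gripper": 0, "delta_pos": [1.47, 2.65, -0.99], "dr": [0.0, 0.0, 0.0]}, {"gripper": 0, "delta_pos": [1.47, 2.65, -1.0], "dr": [0.0, 0.0, 0.0]}]
[{"gripper": 0, "delta_pos": [2.42, 0.0, -0.64], "dr": [0.0, 0.0, 0.0]}, {"gripper": 0, "delta_pos": [2.41, 0.0, -0.64], "dr": [0.0, 0.0, 0.0]}, {"gripper": 0, "delta_pos": [1.93, 0.0, -0.52], "dr": [0.0, 0.0, 0.0]}, {"gripper": 0, "delta_pos": [1.45, 0.0, -0.38], "dr": [0.0, 0.0, 0.0]}, {"gripper": 0, "delta_pos": [0.68, 0.0, -0.18], "dr": [0.0, 0.0, 0.0]}]
max use 0.77
(array([ 0.01947399,  0.85293385,  1.37252273, -0.04982621,  1.17260519,
        1.41651645]), np.float64(1.0518952404817404e-11))
```

>>> apply_moves([
  {"gripper": 0,"delta_pos": [1.46,2.66,-0.98],"dr": [0.004,0.001,0.001]},
  {"gripper": 0,"delta_pos": [1.47,2.65,-1.0],"dr": [0,0,0]},
  {"gripper": 0,"delta_pos": [1.47,2.65,-0.99],"dr": [0,0,0]},
  {"gripper": 0,"delta_pos": [1.47,2.65,-0.99],"dr": [0,0,0]},
  {"gripper": 0,"delta_pos": [1.47,2.65,-0.99],"dr": [0,0,0]},
])

```text
t: 25.17
ee_pos: [653.1, 122.9, 211.4]
orientation: [1.812, 0.176, -2.366]
ft_force: [-0.4, 0.3, 0.4]
width: 45.1
```

>>> apply_moves([
  {"gripper": 0,"delta_pos": [1.47,2.65,-1.0],"dr": [0,0,0]},
  {"gripper": 0,"delta_pos": [1.47,2.65,-0.99],"dr": [0,0,0]},
  {"gripper": 0,"delta_pos": [1.47,2.65,-0.99],"dr": [0,0,0]},
  {"gripper": 0,"delta_pos": [1.47,2.65,-0.99],"dr": [0,0,0]},
  {"gripper": 0,"delta_pos": [1.47,2.65,-1.0],"dr": [0,0,0]},
])

```text
t: 25.58
ee_pos: [707.0, -1.7, 127.6]
orientation: [1.812, 0.176, -2.367]
ft_force: [-0.2, -0.3, 0.5]
width: 11.5
```

>>> apply_moves([
  {"gripper": 0,"delta_pos": [2.42,0,-0.64],"dr": [0,0,0]},
  {"gripper": 0,"delta_pos": [2.41,0,-0.64],"dr": [0,0,0]},
  {"gripper": 0,"delta_pos": [1.93,0,-0.52],"dr": [0,0,0]},
  {"gripper": 0,"delta_pos": [1.4,0,-0.38],"dr": [0,0,0]},
  {"gripper": 0,"delta_pos": [0,0,0],"dr": [0,0,0]},
])

```text
t: 26.0
ee_pos: [704.7, -0.2, 40.8]
orientation: [1.807, 0.177, -2.372]
ft_force: [-1.4, 0.4, 0.1]
width: 0.7
```

```bash
cat >> kin.py <<'E'
def ts():
    o,R,p=cur(); F=np.stack([fx,fy,ez],1); print("t",round(o["t"],2),"tcp fence",((p-C)@F).round(1),"force",(F.T@o["ft_force"]).round(1),"w",round(o["width"],1)); return R,p
E
python3 - <<'E'
from kin import *
ts(); R1=jar(HF,90)@G; P=lambda x,y,z: C+x*fx+y*fy+np.array([0,0,z])
chain([(R1,P(160,31.5,38)),(R1,P(154,31.5,38)),(R1,P(151,31.5,38))],0)
E
```

```text
t 26.0 tcp fence [165.4  26.5  40.8] force [-1.3  0.6  0.1] w 0.7
t 26.0 q [ 0.    0.87  1.31 -0.05  1.22  1.4 ] w 0.7 F [-1.4  0.4  0.1]
[{"gripper": 0, "delta_pos": [0.42, -0.5, 0.45], "dr": [-0.004, 0.009, 0.001]}, {"gripper": 0, "delta_pos": [0.15, 0.0, 0.58], "dr": [0.0, 0.0, 0.0]}, {"gripper": 0, "delta_pos": [0.08, 0.0, 0.29], "dr": [0.0, 0.0, 0.0]}, {"gripper": 0, "delta_pos": [0, 0, 0], "dr": [0, 0, 0]}, {"gripper": 0, "delta_pos": [0, 0, 0], "dr": [0, 0, 0]}]
max use 0.19
```

>>> apply_moves([
  {"gripper": 0,"delta_pos": [0.42,-0.5,0.45],"dr": [-0.004,0.009,0.001]},
  {"gripper": 0,"delta_pos": [0.15,0,0.58],"dr": [0,0,0]},
  {"gripper": 0,"delta_pos": [0.08,0,0.29],"dr": [0,0,0]},
  {"gripper": 0,"delta_pos": [0,0,0],"dr": [0,0,0]},
  {"gripper": 0,"delta_pos": [0,0,0],"dr": [0,0,0]},
])

```text
t: 26.42
ee_pos: [693.5, 2.4, 43.7]
orientation: [1.826, 0.181, -2.352]
ft_force: [1.4, -0.5, 0.0]
width: 0.3
```

```bash
python3 -c "
from kin import *
ts()"
```

```text
t 26.42 tcp fence [155.   31.3  43.7] force [ 1.3 -0.7  0. ] w 0.3
```

>>> apply_moves([
  {"gripper": 0,"delta_pos": [0.03,0,0.1],"dr": [0,0,0]},
  {"gripper": 0,"delta_pos": [0.03,0,0.1],"dr": [0,0,0]},
  {"gripper": 0,"delta_pos": [0,0,0],"dr": [0,0,0]},
  {"gripper": 0,"delta_pos": [0,0,0],"dr": [0,0,0]},
  {"gripper": 0,"delta_pos": [0,0,0],"dr": [0,0,0]},
])

```text
t: 26.83
ee_pos: [691.2, 2.1, 42.6]
orientation: [1.825, 0.181, -2.353]
ft_force: [-1.0, 0.2, -0.5]
width: 0.4
```

```bash
python3 -c "
from kin import *
ts()"
```

```text
t 26.83 tcp fence [152.6  31.5  42.6] force [-0.9  0.4 -0.5] w 0.4
```

>>> apply_moves([
  {"gripper": 0,"delta_pos": [0.03,0,0.1],"dr": [0,0,0]},
  {"gripper": 0,"delta_pos": [0.03,0,0.1],"dr": [0,0,0]},
  {"gripper": 0,"delta_pos": [0,0,0],"dr": [0,0,0]},
  {"gripper": 0,"delta_pos": [0,0,0],"dr": [0,0,0]},
  {"gripper": 0,"delta_pos": [0,0,0],"dr": [0,0,0]},
])

```text
t: 27.25
ee_pos: [689.1, 1.7, 42.5]
orientation: [1.825, 0.181, -2.353]
ft_force: [0.4, 0.2, 0.2]
width: 0.6
```

```bash
python3 -c "
from kin import *
ts()"
```

```text
t 27.25 tcp fence [150.4  31.5  42.5] force [0.4 0.1 0.2] w 0.6
```

>>> apply_moves([
  {"gripper": 0,"delta_pos": [0.05,0,0.1],"dr": [0,0,0]},
  {"gripper": 0,"delta_pos": [0.05,0,0.1],"dr": [0,0,0]},
  {"gripper": 0,"delta_pos": [0,0,0],"dr": [0,0,0]},
  {"gripper": 0,"delta_pos": [0,0,0],"dr": [0,0,0]},
  {"gripper": 0,"delta_pos": [0,0,0],"dr": [0,0,0]},
])

```text
t: 27.67
ee_pos: [686.9, 1.3, 42.1]
orientation: [1.825, 0.181, -2.353]
ft_force: [-0.0, 0.0, 0.1]
width: 0.6
```

```bash
python3 -c "
from kin import *
ts()"
```

```text
t 27.67 tcp fence [148.3  31.5  42.1] force [0.  0.  0.1] w 0.6
```

>>> apply_moves([
  {"gripper": 0,"delta_pos": [0.04,0,0.1],"dr": [0,0,0]},
  {"gripper": 0,"delta_pos": [0.04,0,0.1],"dr": [0,0,0]},
  {"gripper": 0,"delta_pos": [0,0,0],"dr": [0,0,0]},
  {"gripper": 0,"delta_pos": [0,0,0],"dr": [0,0,0]},
  {"gripper": 0,"delta_pos": [0,0,0],"dr": [0,0,0]},
])

```text
t: 28.08
ee_pos: [684.8, 0.9, 41.8]
orientation: [1.825, 0.181, -2.353]
ft_force: [0.3, -0.3, 0.5]
width: 0.3
```

```bash
python3 -c "
from kin import *
ts()"
```

```text
t 28.08 tcp fence [146.1  31.5  41.8] force [ 0.3 -0.3  0.5] w 0.3
```

>>> apply_moves([
  {"gripper": 0,"delta_pos": [0.03,0,0.1],"dr": [0,0,0]},
  {"gripper": 0,"delta_pos": [0.03,0,0.05],"dr": [0,0,0]},
  {"gripper": 0,"delta_pos": [0,0,0],"dr": [0,0,0]},
  {"gripper": 0,"delta_pos": [0,0,0],"dr": [0,0,0]},
  {"gripper": 0,"delta_pos": [0,0,0],"dr": [0,0,0]},
])

```text
t: 28.5
ee_pos: [683.2, 0.5, 41.6]
orientation: [1.825, 0.181, -2.353]
ft_force: [0.0, 0.9, -0.3]
width: 0.5
```

```bash
python3 -c "
from kin import *
ts()"
```

```text
t 28.5 tcp fence [144.5  31.5  41.6] force [ 0.2  0.9 -0.3] w 0.5
```

>>> apply_moves([
  {"gripper": 0,"delta_pos": [0.03,0,0.1],"dr": [0,0,0]},
  {"gripper": 0,"delta_pos": [0.03,0,0.1],"dr": [0,0,0]},
  {"gripper": 0,"delta_pos": [0,0,0],"dr": [0,0,0]},
  {"gripper": 0,"delta_pos": [0,0,0],"dr": [0,0,0]},
  {"gripper": 0,"delta_pos": [0,0,0],"dr": [0,0,0]},
])

```text
t: 28.92
ee_pos: [681.4, 0.2, 41.6]
orientation: [1.825, 0.181, -2.353]
ft_force: [1.1, -0.5, 0.1]
width: 0.2
```

```bash
python3 -c "
from kin import *
ts()"
```

```text
t 28.92 tcp fence [142.6  31.5  41.6] force [ 1.  -0.7  0.1] w 0.2
```

>>> apply_moves([
  {"gripper": 0,"delta_pos": [0.03,0,0.1],"dr": [0,0,0]},
  {"gripper": 0,"delta_pos": [0.03,0,0.1],"dr": [0,0,0]},
  {"gripper": 0,"delta_pos": [0,0,0],"dr": [0,0,0]},
  {"gripper": 0,"delta_pos": [0,0,0],"dr": [0,0,0]},
  {"gripper": 0,"delta_pos": [0,0,0],"dr": [0,0,0]},
])

```text
t: 29.33
ee_pos: [679.1, -0.3, 41.4]
orientation: [1.825, 0.181, -2.353]
ft_force: [0.2, 0.3, 0.6]
width: 0.7
```

```bash
python3 - <<'E'
from kin import *
ts()
b=take("scene","scene10.npz"); F=np.stack([fx,fy,ez],1); Q=(cloud(b).reshape(-1,3)-C)@F
t=Q[(Q[:,2]>55)&(Q[:,2]<67)&(Q[:,0]>-20)&(Q[:,0]<115)&(Q[:,1]>-15)&(Q[:,1]<80)]; print("jar top p2/98",np.percentile(t[:,:2],[2,98],axis=0).round(1).tolist())
cv2.imwrite("pics/g3.png",crop(b,285,165,100,75,8))
E
```

```text
t 29.33 tcp fence [140.3  31.5  41.4] force [0.3 0.3 0.6] w 0.7
jar top p2/98 [[2.2, 2.3], [103.1, 62.0]]
```

View pics/g3.png

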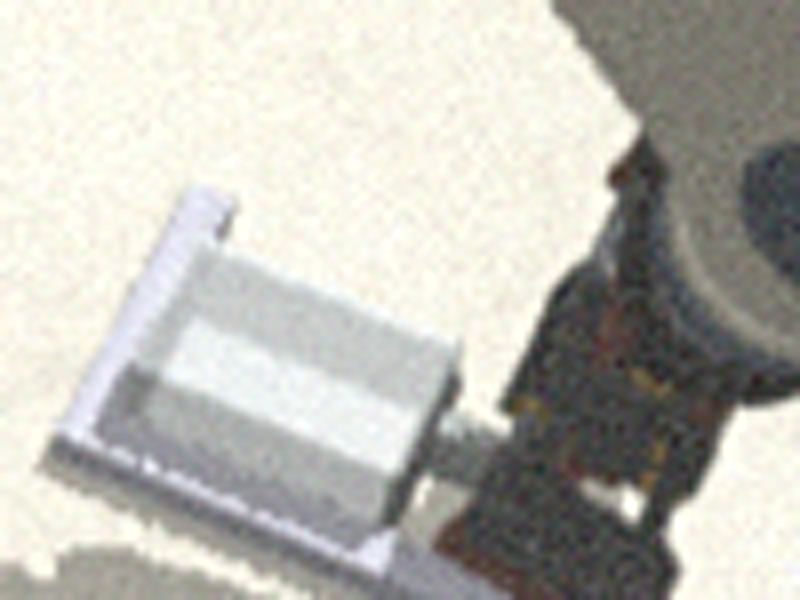

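The nudge works: the jar's top face went from x = 5.9–107 to 2.2–103 mm. Continuing until the force rises.

>>> apply_moves([
  {"gripper": 0,"delta_pos": [0.03,0,0.1],"dr": [0,0,0]},
  {"gripper": 0,"delta_pos": [0.03,0,0.1],"dr": [0,0,0]},
  {"gripper": 0,"delta_pos": [0,0,0],"dr": [0,0,0]},
  {"gripper": 0,"delta_pos": [0,0,0],"dr": [0,0,0]},
  {"gripper": 0,"delta_pos": [0,0,0],"dr": [0,0,0]},
])

```text
t: 29.8
ee_pos: [678.6, -0.7, 41.7]
orientation: [1.829, 0.181, -2.35]
ft_force: [5.7, 0.7, 0.4]
width: 0.2
```

```bash
python3 -c "
from kin import *
ts()"
```

```text
t 29.8 tcp fence [139.7  31.2  41.7] force [ 5.7 -0.5  0.4] w 0.2
```

>>> apply_moves([
  {"gripper": 0,"delta_pos": [0.03,0,0.1],"dr": [0,0,0]},
  {"gripper": 0,"delta_pos": [0,0,0],"dr": [0,0,0]},
  {"gripper": 0,"delta_pos": [0,0,0],"dr": [0,0,0]},
  {"gripper": 0,"delta_pos": [0,0,0],"dr": [0,0,0]},
  {"gripper": 0,"delta_pos": [0,0,0],"dr": [0,0,0]},
])

```text
t: 30.22
ee_pos: [678.4, -0.7, 42.0]
orientation: [1.831, 0.181, -2.348]
ft_force: [6.4, 0.7, -0.3]
width: 0.3
```

```bash
python3 -c "
from kin import *
ts()
b=take('scene','scene11.npz'); F=np.stack([fx,fy,ez],1); Q=(cloud(b).reshape(-1,3)-C)@F
t=Q[(Q[:,2]>55)&(Q[:,2]<67)&(Q[:,0]>-20)&(Q[:,0]<115)&(Q[:,1]>-15)&(Q[:,1]<80)]; print('jar top p2/98',np.percentile(t[:,:2],[2,98],axis=0).round(1).tolist())
"
```

```text
t 30.22 tcp fence [139.6  31.2  42. ] force [ 6.4 -0.6 -0.3] w 0.3
jar top p2/98 [[2.3, 2.4], [104.0, 61.6]]
```

Solid contact now: 6.4 N and no motion. Next a gentle confirming nudge on the +y side towards the long bar.

```bash
python3 - <<'E'
from kin import *
R,p=ts(); R1=jar(HF,90)@G; P=lambda x,y,z: C+x*fx+y*fy+np.array([0,0,z])
ps=[(R1,P(146,31.5,43)),(R1,P(160,31.5,55)),(R1,P(165,31.5,85)),(R1,P(165,32,115)),(R1,P(155,45,130))]
A=P(155,45,130);B=P(50,100,130)
ps+=[(R1,A+(B-A)*i/4) for i in range(1,5)]+[(R1,P(50,100,z)) for z in(100,70,45,32)]
chain(ps,0)
E
```

```text
t 30.27 tcp fence [139.6  31.2  42. ] force [ 6.9 -0.   0.4] w 0.6
t 30.27 q [ 0.    0.83  1.4  -0.05  1.15  1.4 ] w 0.6 F [6.7 1.3 0.4]
[{"gripper": 0, "delta_pos": [-0.26, -0.03, -0.6], "dr": [0.0, -0.014, -0.002]}, {"gripper": 0, "delta_pos": [-1.52, 0.0, -1.04], "dr": [0.0, 0.0, 0.0]}, {"gripper": 0, "delta_pos": [-3.02, 0.0, 0.28], "dr": [0.0, 0.0, 0.0]}, {"gripper": 0, "delta_pos": [-2.9, -0.05, 0.78], "dr": [0.0, 0.0, 0.0]}, {"gripper": 0, "delta_pos": [-1.19, -1.3, 1.35], "dr": [0.0, 0.0, 0.0]}]
[{"gripper": 0, "delta_pos": [0.67, -1.38, 2.53], "dr": [0.0, 0.0, 0.0]}, {"gripper": 0, "delta_pos": [0.68, -1.37, 2.54], "dr": [0.0, 0.0, 0.0]}, {"gripper": 0, "delta_pos": [0.67, -1.38, 2.54], "dr": [0.0, 0.0, 0.0]}, {"gripper": 0, "delta_pos": [0.68, -1.37, 2.53], "dr": [0.0, 0.0, 0.0]}, {"gripper": 0, "delta_pos": [2.9, 0.0, -0.77], "dr": [0.0, 0.0, 0.0]}]
[{"gripper": 0, "delta_pos": [2.9, 0.0, -0.77], "dr": [0.0, 0.0, 0.0]}, {"gripper": 0, "delta_pos": [2.41, 0.0, -0.64], "dr": [0.0, 0.0, 0.0]}, {"gripper": 0, "delta_pos": [1.26, 0.0, -0.34], "dr": [0.0, 0.0, 0.0]}, {"gripper": 0, "delta_pos": [0, 0, 0], "dr": [0, 0, 0]}, {"gripper": 0, "delta_pos": [0, 0, 0], "dr": [0, 0, 0]}]
max use 0.73
```

>>> apply_moves([
  {"gripper": 0,"delta_pos": [-0.26,0,-0.6],"dr": [0,-0.014,-0.002]},
  {"gripper": 0,"delta_pos": [-1.5,0,-1.04],"dr": [0,0,0]},
  {"gripper": 0,"delta_pos": [-3.0,0,0.28],"dr": [0,0,0]},
  {"gripper": 0,"delta_pos": [-2.9,-0.05,0.78],"dr": [0,0,0]},
  {"gripper": 0,"delta_pos": [-1.2,-1.3,1.35],"dr": [0,0,0]},
])

```text
t: 30.68
ee_pos: [691.4, 14.0, 131.8]
orientation: [1.814, 0.179, -2.363]
ft_force: [0.4, -1.2, 0.5]
width: 0.4
```

>>> apply_moves([
  {"gripper": 0,"delta_pos": [0.67,-1.38,2.53],"dr": [0,0,0]},
  {"gripper": 0,"delta_pos": [0.68,-1.37,2.54],"dr": [0,0,0]},
  {"gripper": 0,"delta_pos": [0.67,-1.38,2.54],"dr": [0,0,0]},
  {"gripper": 0,"delta_pos": [0.68,-1.37,2.53],"dr": [0,0,0]},
  {"gripper": 0,"delta_pos": [2.9,0,-0.77],"dr": [0,0,0]},
])

```text
t: 31.1
ee_pos: [572.5, 49.8, 103.6]
orientation: [1.811, 0.183, -2.364]
ft_force: [2.0, 0.6, -0.6]
width: 0.4
```

>>> apply_moves([
  {"gripper": 0,"delta_pos": [2.9,0,-0.77],"dr": [0,0,0]},
  {"gripper": 0,"delta_pos": [2.41,0,-0.64],"dr": [0,0,0]},
  {"gripper": 0,"delta_pos": [1.26,0,-0.34],"dr": [0,0,0]},
  {"gripper": 0,"delta_pos": [0,0,0],"dr": [0,0,0]},
  {"gripper": 0,"delta_pos": [0,0,0],"dr": [0,0,0]},
])

```text
t: 31.52
ee_pos: [574.2, 48.4, 31.3]
orientation: [1.806, 0.182, -2.368]
ft_force: [0.8, -0.3, 0.5]
width: 0.4
```

```bash
python3 - <<'E'
from kin import *
R,p=ts(); R1=jar(HF,90)@G; P=lambda x,y,z: C+x*fx+y*fy+np.array([0,0,z])
chain([(R1,P(50,y,z)) for y,z in((94,30),(88,30),(83,30),(80,30))],0)
E
```

```text
t 31.52 tcp fence [ 47.1 100.   31.3] force [ 0.7 -0.5  0.5] w 0.4
t 31.52 q [ 0.08  0.74  1.65 -0.04  1.02  1.47] w 0.4 F [ 0.8 -0.3  0.5]
[{"gripper": 0, "delta_pos": [0.05, 0.6, -0.32], "dr": [0.0, 0.007, 0.001]}, {"gripper": 0, "delta_pos": [0.0, 0.6, 0.0], "dr": [0.0, 0.0, 0.0]}, {"gripper": 0, "delta_pos": [0.0, 0.5, 0.01], "dr": [0.0, 0.0, 0.0]}, {"gripper": 0, "delta_pos": [0.0, 0.3, 0.0], "dr": [0.0, 0.0, 0.0]}, {"gripper": 0, "delta_pos": [0, 0, 0], "dr": [0, 0, 0]}]
max use 0.16
```

>>> apply_moves([
  {"gripper": 0,"delta_pos": [0.05,0.6,-0.32],"dr": [0,0.007,0.001]},
  {"gripper": 0,"delta_pos": [0,0.6,0],"dr": [0,0,0]},
  {"gripper": 0,"delta_pos": [0,0.5,0],"dr": [0,0,0]},
  {"gripper": 0,"delta_pos": [0,0.3,0],"dr": [0,0,0]},
  {"gripper": 0,"delta_pos": [0,0,0],"dr": [0,0,0]},
])

```text
t: 31.93
ee_pos: [582.1, 28.6, 30.9]
orientation: [1.819, 0.18, -2.359]
ft_force: [-0.3, -0.4, -0.1]
width: 0.7
```

>>> apply_moves([
  {"gripper": 0,"delta_pos": [0,0.1,0],"dr": [0,0,0]},
  {"gripper": 0,"delta_pos": [0,0.1,0],"dr": [0,0,0]},
  {"gripper": 0,"delta_pos": [0,0,0],"dr": [0,0,0]},
  {"gripper": 0,"delta_pos": [0,0,0],"dr": [0,0,0]},
  {"gripper": 0,"delta_pos": [0,0,0],"dr": [0,0,0]},
])

```text
t: 32.35
ee_pos: [581.8, 27.7, 30.1]
orientation: [1.817, 0.182, -2.36]
ft_force: [-1.2, -0.0, 1.2]
width: 0.5
```

```bash
python3 -c "
from kin import *
ts()"
```

```text
t 32.35 tcp fence [50.5 78.2 30.1] force [-1.2  0.2  1.2] w 0.5
```

>>> apply_moves([
  {"gripper": 0,"delta_pos": [0,0.1,0],"dr": [0,0,0]},
  {"gripper": 0,"delta_pos": [0,0.1,0],"dr": [0,0,0]},
  {"gripper": 0,"delta_pos": [0,0,0],"dr": [0,0,0]},
  {"gripper": 0,"delta_pos": [0,0,0],"dr": [0,0,0]},
  {"gripper": 0,"delta_pos": [0,0,0],"dr": [0,0,0]},
])

```text
t: 32.77
ee_pos: [582.3, 25.6, 30.1]
orientation: [1.817, 0.182, -2.36]
ft_force: [-0.9, 0.5, 0.1]
width: 0.1
```

```bash
python3 -c "
from kin import *
ts()"
```

```text
t 32.77 tcp fence [50.5 76.  30.1] force [-0.8  0.7  0.1] w 0.1
```

>>> apply_moves([
  {"gripper": 0,"delta_pos": [0,0.1,0],"dr": [0,0,0]},
  {"gripper": 0,"delta_pos": [0,0.1,0],"dr": [0,0,0]},
  {"gripper": 0,"delta_pos": [0,0,0],"dr": [0,0,0]},
  {"gripper": 0,"delta_pos": [0,0,0],"dr": [0,0,0]},
  {"gripper": 0,"delta_pos": [0,0,0],"dr": [0,0,0]},
])

```text
t: 33.18
ee_pos: [582.7, 23.6, 30.2]
orientation: [1.817, 0.181, -2.36]
ft_force: [-0.2, 0.4, -0.5]
width: 0.4
```

```bash
python3 -c "
from kin import *
ts()"
```

```text
t 33.18 tcp fence [50.5 74.  30.2] force [-0.2  0.4 -0.5] w 0.4
```

>>> apply_moves([
  {"gripper": 0,"delta_pos": [0,0.1,0],"dr": [0,0,0]},
  {"gripper": 0,"delta_pos": [0,0,0],"dr": [0,0,0]},
  {"gripper": 0,"delta_pos": [0,0,0],"dr": [0,0,0]},
  {"gripper": 0,"delta_pos": [0,0,0],"dr": [0,0,0]},
  {"gripper": 0,"delta_pos": [0,0,0],"dr": [0,0,0]},
])

```text
t: 33.6
ee_pos: [582.8, 23.0, 30.2]
orientation: [1.817, 0.182, -2.36]
ft_force: [-0.9, 3.7, 1.1]
width: 0.5
```

```bash
python3 -c "
from kin import *
ts()"
```

```text
t 33.6 tcp fence [50.5 73.3 30.2] force [-0.2  3.8  1.1] w 0.5
```

Firm at 3.8 N with no further motion. Backing off and clearing for the final check.

>>> apply_moves([
  {"gripper": 0,"delta_pos": [0,-1,0],"dr": [0,0,0]},
  {"gripper": 0,"delta_pos": [0,-2,0],"dr": [0,0,0]},
  {"gripper": 0,"delta_pos": [-2,-1,0],"dr": [0,0,0]},
  {"gripper": 0,"delta_pos": [-3,0,0],"dr": [0,0,0]},
  {"gripper": 0,"delta_pos": [-3,0,0],"dr": [0,0,0]},
])

```text
t: 34.02
ee_pos: [594.0, 66.7, 107.5]
orientation: [1.813, 0.182, -2.361]
ft_force: [1.2, 0.6, 0.3]
width: 0.4
```

>>> apply_moves([
  {"gripper": 0,"delta_pos": [-3.5,0,0.9],"dr": [0,0,0]},
  {"gripper": 0,"delta_pos": [-3.5,0,0.9],"dr": [0,0,0]},
  {"gripper": 0,"delta_pos": [-3,-2,0.7],"dr": [0,0,0]},
  {"gripper": 0,"delta_pos": [-2,-3,0.5],"dr": [0,0,0]},
  {"gripper": 0,"delta_pos": [0,-3,0],"dr": [0,0,0]},
])

```text
t: 34.43
ee_pos: [583.3, 145.7, 236.4]
orientation: [1.828, 0.18, -2.353]
ft_force: [1.1, 0.1, -0.1]
width: 0.5
```

>>> apply_moves([
  {"gripper": 0,"delta_pos": [0,-3,0],"dr": [0,0,0]},
  {"gripper": 0,"delta_pos": [0,-3,0],"dr": [0,0,0]},
  {"gripper": 0,"delta_pos": [0,-3,0],"dr": [0,0,0]},
  {"gripper": 0,"delta_pos": [0,0,0],"dr": [0,0,0]},
  {"gripper": 0,"delta_pos": [0,0,0],"dr": [0,0,0]},
])

```text
t: 34.85
ee_pos: [562.4, 234.3, 231.0]
orientation: [1.815, 0.183, -2.358]
ft_force: [0.4, -0.3, -0.4]
width: 0.2
```

```bash
python3 - <<'E'
from kin import *
ts()
b=take("scene","scene12.npz"); a=take("top","top12.npz"); F=np.stack([fx,fy,ez],1)
for d in(a,b):
    Q=(cloud(d).reshape(-1,3)-C)@F
    t=Q[(Q[:,2]>55)&(Q[:,2]<67)&(Q[:,0]>-20)&(Q[:,0]<100)&(Q[:,1]>-15)&(Q[:,1]<80)]; (c,s,an)=cv2.minAreaRect(t[:,:2].astype(np.float32)); print('jar top p2/98',np.percentile(t[:,:2],[2,98],axis=0).round(1).tolist(),"ang",round(an,1))
    q=Q[(abs(Q[:,1]-31)<25)&(Q[:,0]>112)&(Q[:,0]<140)&(Q[:,2]>15)&(Q[:,2]<70)]; print("bar",len(q),q.mean(0).round(1),np.percentile(q,[5,95],axis=0).round(0).tolist())
cv2.imwrite("pics/z.png",cv2.convertScaleAbs(cv2.resize(b["img"][120:320,180:460,::-1],None,fx=2.8,fy=2.8,interpolation=cv2.INTER_CUBIC),alpha=1.6))
E
```

```text
t 34.85 tcp fence [ 72.3 284.5 231. ] force [ 0.3 -0.4 -0.4] w 0.2
jar top p2/98 [[1.3, 4.1], [97.6, 61.6]] ang 89.8
bar 22 [119.8  32.5  56.9] [[113.0, 28.0, 52.0], [126.0, 37.0, 61.0]]
jar top p2/98 [[2.1, 2.3], [98.6, 61.5]] ang 89.6
bar 48 [119.8  29.4  43.5] [[113.0, 26.0, 24.0], [127.0, 36.0, 56.0]]
```

View pics/z.png

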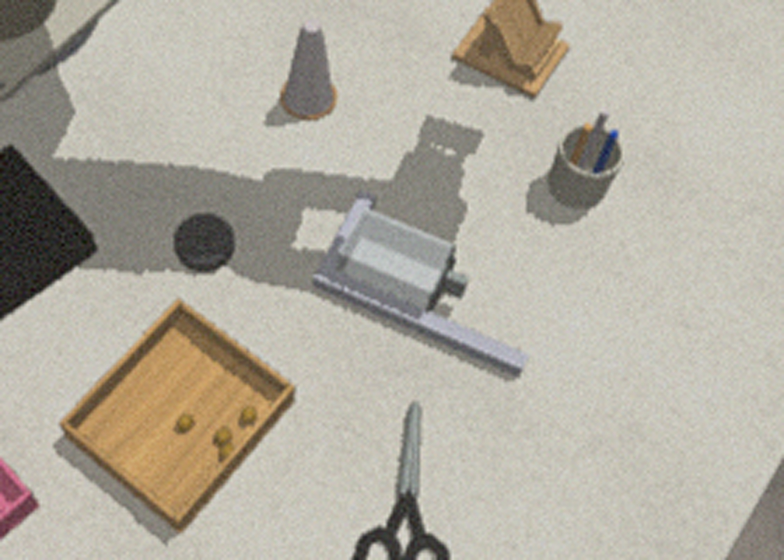

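Final view: four buttons in the tray at (185,423), (248,415), (222,437) and (224,453). The jar is flush in the corner at (395,262), and the other things look undisturbed. Handing in.

```bash
python3 -c "
from workcell import ctrl
print(ctrl.close_job())"
```

```text
the job is handed in; nothing more can be done
None
```

The job is handed in at about 35 s of the 72 s allowed; no verdict was reported.

- **Dial:** I turned it to its stop while the jar was still in the cradle. The reaction moment rose to 0.45 N·m against 0.04 of friction, and the grip bar then pointed up the slope to within about 3°.
- **Buttons:** I lifted, tipped and shook the jar over the wooden tray. Both cameras showed four buttons in the tray, and the last scene view still did.
- **Jar placement:** My first placing failed one check: after I let go, depth put the base about 4 mm from the short bar. What I had felt as the bar was probably friction. I nudged the jar along its axis until it stopped firmly at 6.4 N, then nudged its side against the long bar until it stopped at 3.8 N.
- **Last checks:** The jar is square to the fence within about 0.4°. Depth puts its base 1–2 mm and its side 2–4 mm from my measured fence faces. I take that as measurement error, since the calibration is good to about 2 mm and the nudges met firm stops.
- **Rest of the scene:** The arm ended clear of everything. The cone, weight, pot and shears look undisturbed in the last view, though I did not measure them again.

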